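# Spread ceramic pellets over the warmer's tray

### The arm

A 7-joint arm with a two-finger parallel gripper is mounted at the origin on a cart in front of the work surface, level with it; the furniture and walls round the work are solid. World frame = base frame: x ahead of the robot, y to its left, z up, the work surface at z = 0. Lengths are in m, angles in rad, forces in N, time in s.
With the tool pointing down it reaches from about 0.4 to 0.85 m from the base axis. Payload 4.5 kg.
Tool frame: the origin (TCP) lies between the finger pads; the fingertips stand 14 mm ahead of it and the grasp point (between the pads) lies 5 mm behind it; x points along the fingers, z is the direction in which the jaws open and shut, and the axes are right-handed (so a half turn about x gives the same grasp; the last joint's range is limited). The gripper opens to 88 mm and grips with 3 to 60 N. Pads are 18 mm wide; open, the fingers measure 123 mm over their backs; the gripper's body (75 mm by 187 mm) begins 45 mm behind the grasp point.
Start: joints at [-1.094, 0.689, -0.195, 1.565, 0.157, 0.902, -0.215], TCP at [0.268, 0.565, 0.253] pointing down, gripper open.
Joint ranges: [-3.01, 3.01], [-0.46, 2.08], [-1.47, 1.51], [0.13, 2.56], [-1, 4.14], [0.04, 2.09], [-2.66, 2.66]. Speed limits (rad/s): [2.57, 2.57, 3.14, 3.14, 3.14, 3.14, 3.14].

### API

Orientations are given as a unit quaternion [x, y, z, w].
In Python, from plant import r, cams gives the robot as it stands.
- The arm moves only by the tool apply_moves, never from a script. Its arguments are lists of equal length, an entry for each row: "travel": the shift along the world's x, y, z in cm, a list of three; "roll": the turn about the world's z in degrees; "gripper": the finger opening in cm, from 0 to 8.81. In form: {"travel": [[x, y, z], ...], "roll": [roll, ...], "gripper": [gripper, ...]}. A call has exactly 8 rows; each row is the pose to reach, as a shift and turn from the pose commanded when the call began; what a row does not reach only later rows make up. A row lasts 1/12 s, in which the tool goes at most 41.7 mm and 7.16 degrees, less where a joint would pass 70% of its speed; a pose out of reach is approached as far as the arm can. A call with a gripper value outside its range is refused whole. The fingers move at their own pace and stop on an object; "newtons" is the grip in N (left out, the last holds). Time passes only in rows, so rows that repeat a pose let the fingers close, or fill a call up. It gives the time, the measured TCP pose, the force and the opening at its end, in the units of the state.
- r.get_state(): the state, without advancing time (a new reading comes with each control period).
- cams.snapshot(name): name is "side" or "top"; returns a dict with "image" (420x560x3 uint8, red, green, blue), "fx", "fy", "cx", "cy" (pixels), "R" (3x3) and "t" (3): a world point X has camera coordinates R X + t. Camera axes: x right, y down, z forward; pixel columns grow to the right and rows downward; lengths in m; the calibration is good to about 2 mm. A picture is of the moment at which its call begins. There is no depth.
- r.finish_job(): hands the job in, once; it reports no verdict.
The state is a dict: "clock": time; "q": joint angles; "qd": joint speeds; "joint_torque": joint torques, N m; "tool_pos": TCP position; "eef_rot": TCP orientation; "contact_force": force on the tool from outside, world axes, zero at the start; "moment": the same for the moment, N m; "opening": opening from 0.0 (shut) to 1.0 (fully open).
Only numpy, scipy, OpenCV 4.12 (cv2) and the standard library are available. Lean on these libraries where they do the work, as an engineer would, in place of code of your own. Each camera call takes 0.05 s, during which the arm holds its last target. There are 200 camera calls.

### The job

Load the plate warmer: first slide its control fully back to off, then seat the empty four-bay tray flat on the warmer's two pegs. Carry the open-ended shaker over the tray, tip and shake all its ceramic pellets out evenly so that every bay gets at least one and they lie in a single layer, none left outside, and set the shaker upright back on its cork mat. Last, slide the control to the black working mark. Leave the beaker, dish and weight alone.

Things in the scene. Friction and masses are not known exactly. Their poses are not given: they have to be found in the camera images.
- warmer: fixed plate warmer; origin at the centre of the housing's underside, x away from its control side, y left, z up. Housing 150 (x) x 236 (y) mm, steel plate on top, 40 mm above the worktop, with two upright pegs, 10 mm thick, 18 mm high, tapered, at x = 0, y = +-98 mm. A 22 mm high control strip adjoins from x = -70 to -155 mm. Position and yaw (+-0.12) vary
- warmer_seat (a point): centre of the plate's top face, midway between the pegs (axes as the warmer): the tray's origin lies here when it is seated
- fader (a joint): slide of the fader knob along the control strip, m: 0 is off (stop at the warmer's -y end), grows towards the warmer's +y, 0.12 at the far stop; the black working mark is at 0.100. Starts between 0.03 and 0.075; stays where it is left; needs about 2 N
- fader_top (a point): centre of the top face of the fader knob, a black block 28 mm (warmer's x) x 20 mm (warmer's y) x 40 mm high, standing free on the strip's track (track top 36 mm over the worktop, knob top 76 mm)
- fader_mark (a point): where point fader_top lies when the fader is at the black working mark on the scale
- tray: loose tray 136 (x) x 220 (y) mm, 0.35 kg, origin: centre of underside. Floor 4 mm; 14 mm peg holes at x = 0, y = +-98 mm. Walls 20 mm high at x = +-66, y = +-84 mm round four bays of 62 x 79 mm, centres x = +-33, y = +-42.5 mm; ribs between: 14 mm high at x = 0, 18 mm at y = 0, where a black grip (56 x 12 mm) rises to 62 mm. Fits either way round. Starts beside the warmer, y about along world x
- tray_grip (a point): point to grip the tray: in the middle of its black grip, 48 mm above the underside; pinch along the tray's y (12 mm)
- shaker: steel trough 148 (x) x 65 (y) mm, 0.3 kg empty, origin: centre of underside, z up; walls 46 mm high on three sides, no lid, open at its -x end (mouth). Its slippery floor rises 6 degrees to the mouth: carried level, nothing slides out; tipped mouth-down (-x end lowered) by some 18 to 27 degrees, pellets creep, then slide out. Starts upright on the mat, mouth roughly to the robot (within 0.6 rad)
- shaker_grip (a point): centre of the shaker's black bridge handle, a bar 16 mm (x) x 69 mm (y) x 30 mm high above the middle, 77 mm above the underside; pinch along the shaker's x (16 mm)
- shaker_mouth (a point): middle of the edge of the inner floor at the mouth: 73 mm to the shaker's -x and 22 mm above its underside (55 mm below the handle's centre)
- shaker_mid (a point): point on the shaker's axis 25 mm above its underside, the middle of its contents; a pellet within 80 mm of it while the shaker is held high is still inside
- mat: fixed cork mat, 180 x 100 x 3 mm, on the worktop at the other side of the warmer than the tray, origin at the centre of its underside: parking place of the shaker
- pellet0: white ceramic pellet, a cylinder 26 mm in diameter and 22 mm long, 25 g, origin at its centre; at the start it stands on end in the shaker, in one of two staggered columns along the shaker's x; five to eight of the eight are there, the others absent
- pellet1: white ceramic pellet, a cylinder 26 mm in diameter and 22 mm long, 25 g, origin at its centre; at the start it stands on end in the shaker, in one of two staggered columns along the shaker's x; five to eight of the eight are there, the others absent
- pellet2: white ceramic pellet, a cylinder 26 mm in diameter and 22 mm long, 25 g, origin at its centre; at the start it stands on end in the shaker, in one of two staggered columns along the shaker's x; five to eight of the eight are there, the others absent
- pellet3: white ceramic pellet, a cylinder 26 mm in diameter and 22 mm long, 25 g, origin at its centre; at the start it stands on end in the shaker, in one of two staggered columns along the shaker's x; five to eight of the eight are there, the others absent
- pellet4: white ceramic pellet, a cylinder 26 mm in diameter and 22 mm long, 25 g, origin at its centre; at the start it stands on end in the shaker, in one of two staggered columns along the shaker's x; five to eight of the eight are there, the others absent
- pellet5: white ceramic pellet, a cylinder 26 mm in diameter and 22 mm long, 25 g, origin at its centre; at the start it stands on end in the shaker, in one of two staggered columns along the shaker's x; five to eight of the eight are there, the others absent
- pellet6: white ceramic pellet, a cylinder 26 mm in diameter and 22 mm long, 25 g, origin at its centre; at the start it stands on end in the shaker, in one of two staggered columns along the shaker's x; five to eight of the eight are there, the others absent
- pellet7: white ceramic pellet, a cylinder 26 mm in diameter and 22 mm long, 25 g, origin at its centre; at the start it stands on end in the shaker, in one of two staggered columns along the shaker's x; five to eight of the eight are there, the others absent
- beaker: bystander: small glass beaker, 52 x 58 x 59 mm, behind the warmer, origin at its underside
- dish: bystander: shallow round dish, 62 mm wide, 12 mm high, behind the warmer, origin at its underside
- weight: bystander: knobbed calibration weight, 27 mm wide, 48 mm high, at the left, origin at its underside

How it is judged:
On the way, in this order (a step that is already met when the one before it is completed fails the run):
1. the fader is slid to off (value of joint fader below 0.008 m), for 0.2 s.
2. the tray is seated on both pegs, let go, with the fader off (horizontal distance between tray and warmer_seat below 0.005 m and z of tray in the frame of warmer_seat below 0.003 m and angle between tray's own z axis and vertical below 0.03 rad and angle between the x axis of tray and the x axis of warmer, either way round below 0.06 rad and value of joint fader below 0.008 m and contact force between the fingers and tray below 0.1 N), for 0.2 s.
3. the shaker is tipped in the air with its mouth over the seated tray (horizontal distance between tray and warmer_seat below 0.005 m and z of tray in the frame of warmer_seat below 0.003 m and angle between tray's own z axis and vertical below 0.03 rad and angle between the x axis of tray and the x axis of warmer, either way round below 0.06 rad and value of joint fader below 0.008 m and angle between shaker's own z axis and vertical above 0.2 rad and height (world z) of shaker_grip above 0.11 m and horizontal distance between shaker_mouth and tray below 0.13 m), for 0.05 s.
4. the shaker, held up, is empty (height (world z) of shaker_mid above 0.08 m and distance between each of pellet0, pellet1, pellet2, pellet3, pellet4, pellet5, pellet6, pellet7 and shaker_mid above 0.083 m), for 0.1 s.
5. all pellets lie in the seated tray, at least one in every bay, and the shaker stands upright on its mat, let go, with the fader still off (horizontal distance between tray and warmer_seat below 0.005 m and z of tray in the frame of warmer_seat below 0.003 m and angle between tray's own z axis and vertical below 0.03 rad and angle between the x axis of tray and the x axis of warmer, either way round below 0.06 rad and value of joint fader below 0.008 m and x of pellet0 in the frame of tray between -0.064 and 0.064 m and y of pellet0 in the frame of tray between -0.082 and 0.082 m and z of pellet0 in the frame of tray between 0.006 and 0.026 m and x of pellet1 in the frame of tray between -0.064 and 0.064 m and y of pellet1 in the frame of tray between -0.082 and 0.082 m and z of pellet1 in the frame of tray between 0.006 and 0.026 m and x of pellet2 in the frame of tray between -0.064 and 0.064 m and y of pellet2 in the frame of tray between -0.082 and 0.082 m and z of pellet2 in the frame of tray between 0.006 and 0.026 m and x of pellet3 in the frame of tray between -0.064 and 0.064 m and y of pellet3 in the frame of tray between -0.082 and 0.082 m and z of pellet3 in the frame of tray between 0.006 and 0.026 m and x of pellet4 in the frame of tray between -0.064 and 0.064 m and y of pellet4 in the frame of tray between -0.082 and 0.082 m and z of pellet4 in the frame of tray between 0.006 and 0.026 m and x of pellet5 in the frame of tray between -0.064 and 0.064 m and y of pellet5 in the frame of tray between -0.082 and 0.082 m and z of pellet5 in the frame of tray between 0.006 and 0.026 m and x of pellet6 in the frame of tray between -0.064 and 0.064 m and y of pellet6 in the frame of tray between -0.082 and 0.082 m and z of pellet6 in the frame of tray between 0.006 and 0.026 m and x of pellet7 in the frame of tray between -0.064 and 0.064 m and y of pellet7 in the frame of tray between -0.082 and 0.082 m and z of pellet7 in the frame of tray between 0.006 and 0.026 m and ((x of pellet0 in the frame of tray between -0.064 and -0.002 m and y of pellet0 in the frame of tray between -0.082 and -0.003 m) or (x of pellet1 in the frame of tray between -0.064 and -0.002 m and y of pellet1 in the frame of tray between -0.082 and -0.003 m) or (x of pellet2 in the frame of tray between -0.064 and -0.002 m and y of pellet2 in the frame of tray between -0.082 and -0.003 m) or (x of pellet3 in the frame of tray between -0.064 and -0.002 m and y of pellet3 in the frame of tray between -0.082 and -0.003 m) or (x of pellet4 in the frame of tray between -0.064 and -0.002 m and y of pellet4 in the frame of tray between -0.082 and -0.003 m) or (x of pellet5 in the frame of tray between -0.064 and -0.002 m and y of pellet5 in the frame of tray between -0.082 and -0.003 m) or (x of pellet6 in the frame of tray between -0.064 and -0.002 m and y of pellet6 in the frame of tray between -0.082 and -0.003 m) or (x of pellet7 in the frame of tray between -0.064 and -0.002 m and y of pellet7 in the frame of tray between -0.082 and -0.003 m)) and ((x of pellet0 in the frame of tray between -0.064 and -0.002 m and y of pellet0 in the frame of tray between 0.003 and 0.082 m) or (x of pellet1 in the frame of tray between -0.064 and -0.002 m and y of pellet1 in the frame of tray between 0.003 and 0.082 m) or (x of pellet2 in the frame of tray between -0.064 and -0.002 m and y of pellet2 in the frame of tray between 0.003 and 0.082 m) or (x of pellet3 in the frame of tray between -0.064 and -0.002 m and y of pellet3 in the frame of tray between 0.003 and 0.082 m) or (x of pellet4 in the frame of tray between -0.064 and -0.002 m and y of pellet4 in the frame of tray between 0.003 and 0.082 m) or (x of pellet5 in the frame of tray between -0.064 and -0.002 m and y of pellet5 in the frame of tray between 0.003 and 0.082 m) or (x of pellet6 in the frame of tray between -0.064 and -0.002 m and y of pellet6 in the frame of tray between 0.003 and 0.082 m) or (x of pellet7 in the frame of tray between -0.064 and -0.002 m and y of pellet7 in the frame of tray between 0.003 and 0.082 m)) and ((x of pellet0 in the frame of tray between 0.002 and 0.064 m and y of pellet0 in the frame of tray between -0.082 and -0.003 m) or (x of pellet1 in the frame of tray between 0.002 and 0.064 m and y of pellet1 in the frame of tray between -0.082 and -0.003 m) or (x of pellet2 in the frame of tray between 0.002 and 0.064 m and y of pellet2 in the frame of tray between -0.082 and -0.003 m) or (x of pellet3 in the frame of tray between 0.002 and 0.064 m and y of pellet3 in the frame of tray between -0.082 and -0.003 m) or (x of pellet4 in the frame of tray between 0.002 and 0.064 m and y of pellet4 in the frame of tray between -0.082 and -0.003 m) or (x of pellet5 in the frame of tray between 0.002 and 0.064 m and y of pellet5 in the frame of tray between -0.082 and -0.003 m) or (x of pellet6 in the frame of tray between 0.002 and 0.064 m and y of pellet6 in the frame of tray between -0.082 and -0.003 m) or (x of pellet7 in the frame of tray between 0.002 and 0.064 m and y of pellet7 in the frame of tray between -0.082 and -0.003 m)) and ((x of pellet0 in the frame of tray between 0.002 and 0.064 m and y of pellet0 in the frame of tray between 0.003 and 0.082 m) or (x of pellet1 in the frame of tray between 0.002 and 0.064 m and y of pellet1 in the frame of tray between 0.003 and 0.082 m) or (x of pellet2 in the frame of tray between 0.002 and 0.064 m and y of pellet2 in the frame of tray between 0.003 and 0.082 m) or (x of pellet3 in the frame of tray between 0.002 and 0.064 m and y of pellet3 in the frame of tray between 0.003 and 0.082 m) or (x of pellet4 in the frame of tray between 0.002 and 0.064 m and y of pellet4 in the frame of tray between 0.003 and 0.082 m) or (x of pellet5 in the frame of tray between 0.002 and 0.064 m and y of pellet5 in the frame of tray between 0.003 and 0.082 m) or (x of pellet6 in the frame of tray between 0.002 and 0.064 m and y of pellet6 in the frame of tray between 0.003 and 0.082 m) or (x of pellet7 in the frame of tray between 0.002 and 0.064 m and y of pellet7 in the frame of tray between 0.003 and 0.082 m)) and horizontal distance between shaker and mat below 0.05 m and height (world z) of shaker below 0.008 m and angle between shaker's own z axis and vertical below 0.05 rad and linear speed of shaker below 0.02 m/s and contact force between the fingers and shaker below 0.1 N), for 0.2 s.
At the end, for the whole second after the job is handed in: Tray on the pegs (within 5 mm of its seat, 3 mm in height); all pellets at rest in it in one layer (centres under 26 mm above its underside), at least one in each bay; shaker upright, released, within 50 mm of the mat's centre; fader within 5 mm of the mark (0.095 to 0.105) (horizontal distance between tray and warmer_seat below 0.005 m and z of tray in the frame of warmer_seat below 0.003 m and angle between tray's own z axis and vertical below 0.03 rad and angle between the x axis of tray and the x axis of warmer, either way round below 0.06 rad and x of pellet0 in the frame of tray between -0.064 and 0.064 m and y of pellet0 in the frame of tray between -0.082 and 0.082 m and z of pellet0 in the frame of tray between 0.006 and 0.026 m and x of pellet1 in the frame of tray between -0.064 and 0.064 m and y of pellet1 in the frame of tray between -0.082 and 0.082 m and z of pellet1 in the frame of tray between 0.006 and 0.026 m and x of pellet2 in the frame of tray between -0.064 and 0.064 m and y of pellet2 in the frame of tray between -0.082 and 0.082 m and z of pellet2 in the frame of tray between 0.006 and 0.026 m and x of pellet3 in the frame of tray between -0.064 and 0.064 m and y of pellet3 in the frame of tray between -0.082 and 0.082 m and z of pellet3 in the frame of tray between 0.006 and 0.026 m and x of pellet4 in the frame of tray between -0.064 and 0.064 m and y of pellet4 in the frame of tray between -0.082 and 0.082 m and z of pellet4 in the frame of tray between 0.006 and 0.026 m and x of pellet5 in the frame of tray between -0.064 and 0.064 m and y of pellet5 in the frame of tray between -0.082 and 0.082 m and z of pellet5 in the frame of tray between 0.006 and 0.026 m and x of pellet6 in the frame of tray between -0.064 and 0.064 m and y of pellet6 in the frame of tray between -0.082 and 0.082 m and z of pellet6 in the frame of tray between 0.006 and 0.026 m and x of pellet7 in the frame of tray between -0.064 and 0.064 m and y of pellet7 in the frame of tray between -0.082 and 0.082 m and z of pellet7 in the frame of tray between 0.006 and 0.026 m and ((x of pellet0 in the frame of tray between -0.064 and -0.002 m and y of pellet0 in the frame of tray between -0.082 and -0.003 m) or (x of pellet1 in the frame of tray between -0.064 and -0.002 m and y of pellet1 in the frame of tray between -0.082 and -0.003 m) or (x of pellet2 in the frame of tray between -0.064 and -0.002 m and y of pellet2 in the frame of tray between -0.082 and -0.003 m) or (x of pellet3 in the frame of tray between -0.064 and -0.002 m and y of pellet3 in the frame of tray between -0.082 and -0.003 m) or (x of pellet4 in the frame of tray between -0.064 and -0.002 m and y of pellet4 in the frame of tray between -0.082 and -0.003 m) or (x of pellet5 in the frame of tray between -0.064 and -0.002 m and y of pellet5 in the frame of tray between -0.082 and -0.003 m) or (x of pellet6 in the frame of tray between -0.064 and -0.002 m and y of pellet6 in the frame of tray between -0.082 and -0.003 m) or (x of pellet7 in the frame of tray between -0.064 and -0.002 m and y of pellet7 in the frame of tray between -0.082 and -0.003 m)) and ((x of pellet0 in the frame of tray between -0.064 and -0.002 m and y of pellet0 in the frame of tray between 0.003 and 0.082 m) or (x of pellet1 in the frame of tray between -0.064 and -0.002 m and y of pellet1 in the frame of tray between 0.003 and 0.082 m) or (x of pellet2 in the frame of tray between -0.064 and -0.002 m and y of pellet2 in the frame of tray between 0.003 and 0.082 m) or (x of pellet3 in the frame of tray between -0.064 and -0.002 m and y of pellet3 in the frame of tray between 0.003 and 0.082 m) or (x of pellet4 in the frame of tray between -0.064 and -0.002 m and y of pellet4 in the frame of tray between 0.003 and 0.082 m) or (x of pellet5 in the frame of tray between -0.064 and -0.002 m and y of pellet5 in the frame of tray between 0.003 and 0.082 m) or (x of pellet6 in the frame of tray between -0.064 and -0.002 m and y of pellet6 in the frame of tray between 0.003 and 0.082 m) or (x of pellet7 in the frame of tray between -0.064 and -0.002 m and y of pellet7 in the frame of tray between 0.003 and 0.082 m)) and ((x of pellet0 in the frame of tray between 0.002 and 0.064 m and y of pellet0 in the frame of tray between -0.082 and -0.003 m) or (x of pellet1 in the frame of tray between 0.002 and 0.064 m and y of pellet1 in the frame of tray between -0.082 and -0.003 m) or (x of pellet2 in the frame of tray between 0.002 and 0.064 m and y of pellet2 in the frame of tray between -0.082 and -0.003 m) or (x of pellet3 in the frame of tray between 0.002 and 0.064 m and y of pellet3 in the frame of tray between -0.082 and -0.003 m) or (x of pellet4 in the frame of tray between 0.002 and 0.064 m and y of pellet4 in the frame of tray between -0.082 and -0.003 m) or (x of pellet5 in the frame of tray between 0.002 and 0.064 m and y of pellet5 in the frame of tray between -0.082 and -0.003 m) or (x of pellet6 in the frame of tray between 0.002 and 0.064 m and y of pellet6 in the frame of tray between -0.082 and -0.003 m) or (x of pellet7 in the frame of tray between 0.002 and 0.064 m and y of pellet7 in the frame of tray between -0.082 and -0.003 m)) and ((x of pellet0 in the frame of tray between 0.002 and 0.064 m and y of pellet0 in the frame of tray between 0.003 and 0.082 m) or (x of pellet1 in the frame of tray between 0.002 and 0.064 m and y of pellet1 in the frame of tray between 0.003 and 0.082 m) or (x of pellet2 in the frame of tray between 0.002 and 0.064 m and y of pellet2 in the frame of tray between 0.003 and 0.082 m) or (x of pellet3 in the frame of tray between 0.002 and 0.064 m and y of pellet3 in the frame of tray between 0.003 and 0.082 m) or (x of pellet4 in the frame of tray between 0.002 and 0.064 m and y of pellet4 in the frame of tray between 0.003 and 0.082 m) or (x of pellet5 in the frame of tray between 0.002 and 0.064 m and y of pellet5 in the frame of tray between 0.003 and 0.082 m) or (x of pellet6 in the frame of tray between 0.002 and 0.064 m and y of pellet6 in the frame of tray between 0.003 and 0.082 m) or (x of pellet7 in the frame of tray between 0.002 and 0.064 m and y of pellet7 in the frame of tray between 0.003 and 0.082 m)) and horizontal distance between shaker and mat below 0.05 m and height (world z) of shaker below 0.008 m and angle between shaker's own z axis and vertical below 0.05 rad and linear speed of shaker below 0.02 m/s and contact force between the fingers and shaker below 0.1 N and linear speed of each of pellet0, pellet1, pellet2, pellet3, pellet4, pellet5, pellet6, pellet7 below 0.03 m/s and value of joint fader between 0.095 and 0.105 m); the robot touches nothing.
It fails at once if the beaker is moved more than 40 mm or tipped over (distance of beaker from where it was at the start of the episode above 0.04 m or angle between beaker's own z axis and vertical above 0.5 rad).
It fails at once if the dish is moved more than 40 mm or tipped over (distance of dish from where it was at the start of the episode above 0.04 m or angle between dish's own z axis and vertical above 0.5 rad).
It fails at once if the weight is moved more than 40 mm or tipped over (distance of weight from where it was at the start of the episode above 0.04 m or angle between weight's own z axis and vertical above 0.5 rad).
Of pellet0, pellet1, pellet2, pellet3, pellet4, pellet5, pellet6, pellet7 only 5 to 8 are there at a start; the rules pass over those that are not, and their reading is None.
At some moment in a run one of tray, shaker may be knocked a few centimetres aside while the robot is not near it.
Once in a run the grip may slacken for a moment while it holds something.
It also fails if it takes over 210 s, if anything falls off the work surface, if the arm or the gripper's body presses on something with over 40 N, if the wrist force passes 120 N, or if a joint passes its speed limit or range.

## Working session

There is one attempt and no reset: what is moved stays moved. The work goes in short steps, Python scripts to look and compute and a tool call to move; the robot and the scene stay as the last step left them, time stands still between calls to the robot, and variables do not carry over. Pictures are saved under pics/ and viewed, about 12 in all and at most 16, crops included, and the job is handed in when it is done.

Besides the shell and the picture viewer there is one more tool, called after "Request:" as a command line: name --pt "numbers of a row" for each row, then --argument value for the rest. apply_moves: Moves the arm, as the interface text tells. Its arguments: {"type":"object","properties":{"travel":{"type":"array","items":{"type":"array","items":{"type":"number"}}},"roll":{"type":"array","items":{"type":"number"}},"gripper":{"type":"array","items":{"type":"number"}},"newtons":{"type":"number"}},"required":["travel","roll","gripper"]}

```bash
ls; mkdir -p pics; cat > h.py <<'E'
import numpy as np, cv2
from plant import r, cams
def snap(n,f=None):
    s=cams.snapshot(n)
    if f: cv2.imwrite('pics/'+f,s['image'][:,:,::-1])
    return s
def ray(s,u,v,z):
    R=np.array(s['R']);t=np.array(s['t']);c=-R.T@t
    d=R.T@np.array([(u-s['cx'])/s['fx'],(v-s['cy'])/s['fy'],1])
    return c+d*(z-c[2])/d[2]
def proj(s,X):
    p=np.array(s['R'])@np.array(X)+np.array(s['t'])
    return s['fx']*p[0]/p[2]+s['cx'],s['fy']*p[1]/p[2]+s['cy']
E
python3 - <<'E'
from h import *
a=snap('top','a_top.png');b=snap('side','a_side.png')
for s in(a,b):
    R=np.array(s['R']);print(s['fx'],s['cx'],s['cy'],-R.T@np.array(s['t']),R.round(2).tolist())
print(r.get_state())
E
```

```text
pics
399.56402901824913 274.7846642077663 211.02053287290016 [0.45688682 0.0985027  1.25373014] [[0.02, -1.0, 0.01], [-0.99, -0.02, -0.11], [0.11, -0.01, -0.99]]
417.0578670539651 278.81322343480537 208.93320414868143 [0.22189634 0.89335141 0.75985683] [[-0.91, -0.42, 0.02], [-0.27, 0.56, -0.78], [0.32, -0.71, -0.62]]
{'clock': 0.1, 'q': array([-1.09417874,  0.68990335, -0.19454224,  1.56622562,  0.15729476,
        0.90247382, -0.21504286]), 'qd': array([ 0.00024036, -0.00293919,  0.00090915, -0.00207832, -0.00158662,
        0.00070204,  0.00077885]), 'joint_torque': array([-3.66956054e-03, -5.28496099e+01, -1.27164021e+00, -1.53837740e+01,
       -5.25279657e-02,  1.95255256e-03,  5.78620893e-05]), 'tool_pos': array([0.26760057, 0.56422523, 0.25199258]), 'eef_rot': array([-0.37836976,  0.59803376,  0.37770174,  0.59710413]), 'contact_force': array([ 0.55659792, -0.20091076, -0.53773821]), 'moment': array([-0.02267448, -0.00548181, -0.04196167]), 'opening': 1.0023463679295006}
```

View pics/a_top.png

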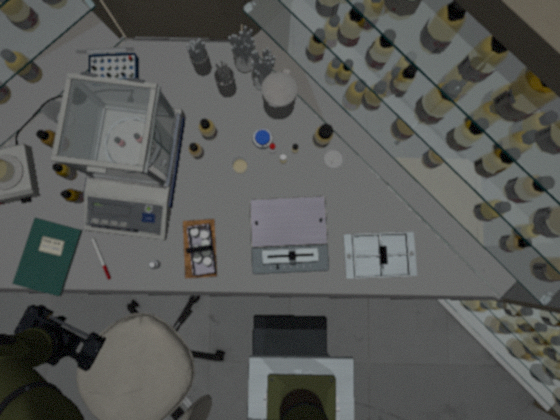

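View pics/a_side.png

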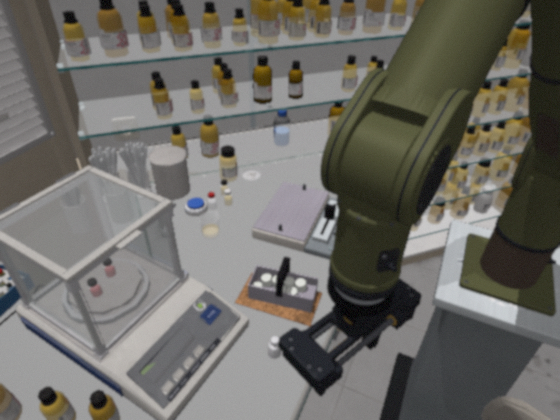

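```bash
python3 - <<'E'
from h import *
s=snap('top');im=s['image'][:,:,::-1]
c=cv2.resize(im[185:290,170:430],None,fx=3,fy=3,interpolation=cv2.INTER_CUBIC)
c=cv2.convertScaleAbs(c,alpha=1.6)
cv2.imwrite('pics/b.png',c)
for n,u,v,z in [('plTL',250,198,.04),('plTR',327,196,.04),('plBR',328,246,.04),('plBL',251,248,.04),('knob',292,256,.076),('traygrip',382,254,.062),('shk',200,248,.09),('weight',153,264,.04),('beaker',262,138,.05),('dish',333,158,.01)]:print(n,ray(s,u,v,z).round(3))
E
```

```text
plTL [0.633 0.164 0.04 ]
plTR [ 0.644 -0.072  0.04 ]
plBR [ 0.49  -0.075  0.04 ]
plBL [0.48  0.158 0.04 ]
knob [0.458 0.035 0.076]
traygrip [ 0.469 -0.233  0.062]
shk [0.477 0.303 0.09 ]
weight [0.428 0.451 0.04 ]
beaker [0.82  0.131 0.05 ]
dish [ 0.771 -0.095  0.01 ]
```

View pics/b.png

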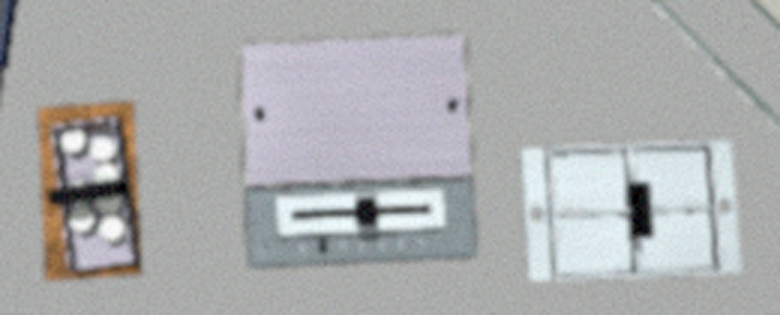

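```bash
python3 - <<'E'
from h import *
from scipy.spatial.transform import Rotation as Ro
s=snap('top')
P=lambda u,v,z:ray(s,170+u/3,185+v/3,z)
a=P(260,113,.05);b=P(452,105,.05);print('pegs',a.round(4),b.round(4),'seat',((a+b)/2).round(4),'d',np.linalg.norm(a-b),'yaw',np.degrees(np.arctan2(-(a-b)[0],(a-b)[1])))
a=P(536,213,.004);b=P(726,206,.004);print('tray',((a+b)/2).round(4),np.linalg.norm(a-b),'yaw y',np.degrees(np.arctan2(-(a-b)[0],(a-b)[1])),'grip',P(640,210,.062))
a=P(50,197,.092);b=P(130,187,.092);print('shk',((a+b)/2).round(4),np.linalg.norm(a-b),np.degrees(np.arctan2(-(a-b)[0],(a-b)[1])))
a=[P(*p,.003) for p in[(40,107),(131,101),(139,272),(46,278)]];print('mat',np.mean(a,0).round(4))
print('knob',P(367,212,.076),'mark',P(322,245,.022))
print(Ro.from_quat(r.get_state()['eef_rot']).as_matrix().round(3))
E
```

```text
pegs [0.5567 0.142  0.05  ] [ 0.5683 -0.0515  0.05  ] seat [0.5625 0.0452 0.05  ] d 0.19384546899509328 yaw 3.4134100712102824
tray [ 0.4668 -0.244   0.004 ] 0.19839604406007624 yaw y 3.0584461214590775 grip [ 0.46600904 -0.2369716   0.062     ]
shk [0.474  0.3024 0.092 ] 0.07729619242788 8.10464174704331
mat [0.4786 0.3192 0.003 ]
knob [0.45943473 0.03445631 0.076     ] mark [0.42538592 0.07695764 0.022     ]
[[-0.    -0.904  0.428]
 [-0.001  0.428  0.904]
 [-1.    -0.    -0.001]]
```

Request:
apply_moves --pt "9.5 -26.5 -5" --pt "9.5 -26.5 -5" --pt "9.5 -26.5 -5" --pt "9.5 -26.5 -5" --pt "9.5 -26.5 -5" --pt "9.5 -26.5 -5" --pt "9.5 -26.5 -5" --pt "9.5 -26.5 -5" --roll '[28.7, 28.7, 28.7, 28.7, 28.7, 28.7, 28.7, 28.7]' --gripper '[5, 5, 5, 5, 5, 5, 5, 5]'

```text
clock: 0.87
tool_pos: [0.3647, 0.2901, 0.2013]
eef_rot: [0.514, -0.491, -0.51, -0.485]
contact_force: [-0.6, -0.6, 0.0]
opening: 0.565
```

Request:
apply_moves --pt "9.6 -26.5 -5" --pt "9.6 -26.5 -5" --pt "9.6 -26.5 -5" --pt "9.6 -26.5 -5" --pt "9.6 -26.5 -5" --pt "9.6 -26.5 -5" --pt "9.6 -26.5 -5" --pt "9.6 -26.5 -5" --roll '[0, 0, 0, 0, 0, 0, 0, 0]' --gripper '[5, 5, 5, 5, 5, 5, 5, 5]'

```text
clock: 1.53
tool_pos: [0.4601, 0.0259, 0.1514]
eef_rot: [0.512, -0.491, -0.51, -0.487]
contact_force: [0.2, -0.3, -0.4]
opening: 0.57
```

Request:
apply_moves --pt "0 0 -2" --pt "0 0 -4" --pt "0 0 -4" --pt "0 0 -4" --pt "0 0 -4" --pt "0 0 -4" --pt "0 0 -4" --pt "0 0 -4" --roll '[0, 0, 0, 0, 0, 0, 0, 0]' --gripper '[5, 5, 5, 5, 5, 5, 5, 5]'

```text
clock: 2.2
tool_pos: [0.4592, 0.0349, 0.1134]
eef_rot: [0.515, -0.485, -0.514, -0.486]
contact_force: [-0.3, 0.0, -0.0]
opening: 0.565
```

```bash
python3 - <<'E'
from h import *
print(r.get_state()['tool_pos'])
s=snap('side');u,v=proj(s,[.459,.03,.07]);print(u,v)
u,v=int(u),int(v);c=s['image'][v-60:v+60,max(0,u-80):u+80,::-1]
cv2.imwrite('pics/c.png',cv2.resize(c,None,fx=4,fy=4,interpolation=cv2.INTER_CUBIC))
E
```

```text
[0.45916952 0.03489692 0.11343391]
330.260671353976 205.63735468849086
```

View pics/c.png

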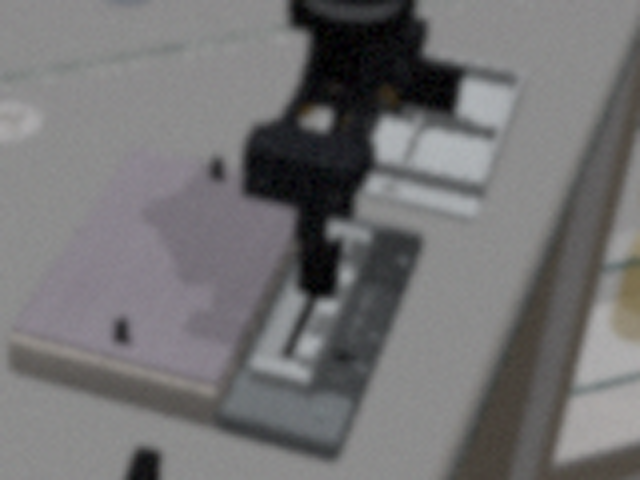

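Request:
apply_moves --pt "0 0 -2" --pt "0 0 -4" --pt "0 0 -5.2" --pt "0 0 -5.2" --pt "0 0 -5.2" --pt "0 0 -5.2" --pt "0 0 -5.2" --pt "0 0 -5.2" --roll '[0, 0, 0, 0, 0, 0, 0, 0]' --gripper '[5, 5, 5, 5, 4, 3, 1.5, 1.5]' --newtons 15

```text
clock: 2.92
tool_pos: [0.4592, 0.0347, 0.0615]
eef_rot: [0.514, -0.485, -0.514, -0.486]
contact_force: [0.3, 0.5, 0.7]
opening: 0.288
```

Request:
apply_moves --pt "0 0 0" --pt "0 0 0" --pt "0.1 -1.5 0" --pt "0.18 -3 0" --pt "0.27 -4.5 0" --pt "0.33 -5.5 0" --pt "0.36 -6 0" --pt "0.36 -6 0" --roll '[0, 0, 0, 0, 0, 0, 0, 0]' --gripper '[1.5, 1.5, 1.5, 1.5, 1.5, 1.5, 1.5, 1.5]'

```text
clock: 3.58
tool_pos: [0.4629, -0.0203, 0.0614]
eef_rot: [-0.514, 0.481, 0.517, 0.487]
contact_force: [-2.5, 9.5, 7.6]
opening: 0.221
```

Request:
apply_moves --pt "0 0.5 0" --pt "0 0.5 0" --pt "0 0.5 0" --pt "0 0.5 0" --pt "0 0.5 4" --pt "0 0.5 8" --pt "0 0.5 10" --pt "0 0.5 10" --roll '[0, 0, 0, 0, 0, 0, 0, 0]' --gripper '[2, 5, 5, 5, 5, 5, 5, 5]'

```text
clock: 4.25
tool_pos: [0.4643, -0.0208, 0.164]
eef_rot: [0.515, -0.484, -0.512, -0.487]
contact_force: [0.6, 0.5, -0.3]
opening: 0.566
```

Request:
apply_moves --pt "0.3 -4 0" --pt "0.3 -8 0" --pt "0.3 -12 0" --pt "0.3 -16 0" --pt "0.3 -20 0" --pt "0.3 -22 0" --pt "0.3 -22 0" --pt "0.3 -22 0" --roll '[0, 0, 0, 0, 0, 0, 0, 0]' --gripper '[5, 5, 5, 5, 5, 5, 5, 5]'

```text
clock: 4.92
tool_pos: [0.4642, -0.2417, 0.1595]
eef_rot: [-0.513, 0.487, 0.514, 0.486]
contact_force: [-0.5, 1.7, -0.9]
opening: 0.567
```

```bash
python3 - <<'E'
from h import *
print(r.get_state()['tool_pos'])
s=snap('top');c=s['image'][185:290,230:440,::-1]
cv2.imwrite('pics/d.png',cv2.convertScaleAbs(cv2.resize(c,None,fx=3.5,fy=3.5,interpolation=cv2.INTER_CUBIC),alpha=1.5))
E
```

```text
[ 0.46422134 -0.24165892  0.15954414]
```

View pics/d.png

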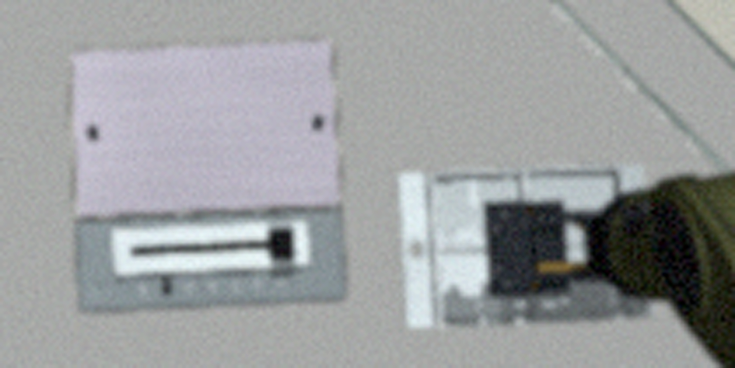

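Request:
apply_moves --pt "0.2 0 -4" --pt "0.2 0 -8" --pt "0.2 0 -11.7" --pt "0.2 0 -11.7" --pt "0.2 0 -11.7" --pt "0.2 0 -11.7" --pt "0.2 0 -11.7" --pt "0.2 0 -11.7" --roll '[-0.3, -0.3, -0.3, -0.3, -0.3, -0.3, -0.3, -0.3]' --gripper '[5, 5, 5, 5, 5, 3, 0.8, 0.8]' --newtons 45

```text
clock: 5.63
tool_pos: [0.4687, -0.2405, 0.046]
eef_rot: [0.514, -0.486, -0.512, -0.487]
contact_force: [1.0, -0.3, 0.1]
opening: 0.365
```

Request:
apply_moves --pt "0 0 0" --pt "0 0 0" --pt "0 0 0" --pt "0 0 0" --pt "0 0 2" --pt "0 0 6" --pt "0 0 10" --pt "0 0 10" --roll '[0, 0, 0, 0, 0, 0, 0, 0]' --gripper '[0.8, 0.8, 0.8, 0.8, 0.8, 0.8, 0.8, 0.8]'

```text
clock: 6.3
tool_pos: [0.4705, -0.241, 0.1492]
eef_rot: [0.516, -0.485, -0.51, -0.488]
contact_force: [2.4, -0.0, -3.8]
opening: 0.129
```

Request:
apply_moves --pt "1 3 0" --pt "2.5 7 0" --pt "4 11 0" --pt "5.5 15 0" --pt "7 19 0" --pt "8.5 23.5 0" --pt "9.4 27 0" --pt "9.4 28.4 0" --roll '[0.3, 0.3, 0.3, 0.3, 0.3, 0.3, 0.3, 0.3]' --gripper '[0.8, 0.8, 0.8, 0.8, 0.8, 0.8, 0.8, 0.8]'

```text
clock: 6.97
tool_pos: [0.5629, 0.052, 0.1433]
eef_rot: [-0.515, 0.481, 0.517, 0.486]
contact_force: [0.7, 1.5, -4.6]
opening: 0.135
```

Request:
apply_moves --pt "0 0 0" --pt "0 0 0" --pt "0 0 0" --pt "0 0 0" --pt "0 0 -1" --pt "0 0 -2" --pt "0 0 -2" --pt "0 0 -2" --roll '[0, 0, 0, 0, 0, 0, 0, 0]' --gripper '[0.8, 0.8, 0.8, 0.8, 0.8, 0.8, 0.8, 0.8]'

```text
clock: 7.63
tool_pos: [0.5605, 0.043, 0.1226]
eef_rot: [-0.514, 0.486, 0.515, 0.485]
contact_force: [-0.3, 0.4, -4.2]
opening: 0.132
```

```bash
python3 - <<'E'
from h import *
print(r.get_state()['tool_pos'],r.get_state()['opening'])
s=snap('top');b=snap('side')
c=s['image'][170:290,230:350,::-1];d=b['image'][150:270,230:390,::-1]
f=lambda c:cv2.convertScaleAbs(cv2.resize(c,None,fx=2.85*120/120,fy=2.85,interpolation=cv2.INTER_CUBIC),alpha=1.4)
c=f(c);d=f(d);print(c.shape,d.shape)
cv2.imwrite('pics/e.png',np.hstack([c,d]))
E
```

```text
[0.56049466 0.04304277 0.12260982] 0.13243496695223267
(342, 342, 3) (342, 456, 3)
```

View pics/e.png

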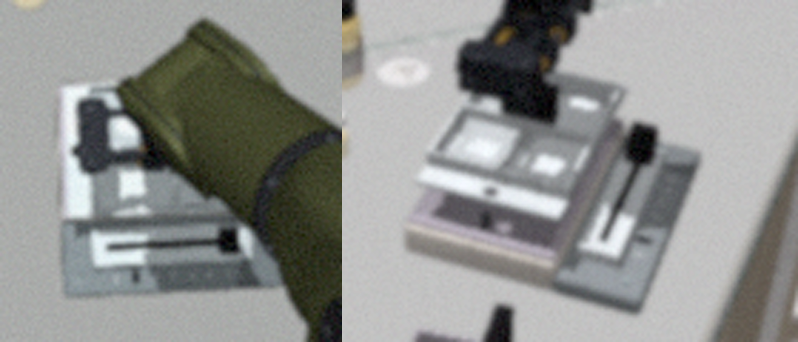

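```bash
cat >> h.py <<'E'
def blob(g,u,v,w,sign=-1):
    """sub-pixel centroid of a dark (-1) blob near (u,v)"""
    u0,v0=int(round(u))-w,int(round(v))-w
    p=g[v0:v0+2*w+1,u0:u0+2*w+1].astype(float)
    x=np.clip(sign*(p-np.median(p))-12,0,None);yy,xx=np.mgrid[:2*w+1,:2*w+1]
    return u0+(x*xx).sum()/x.sum(),v0+(x*yy).sum()/x.sum(),x.sum()
E
python3 - <<'E'
from h import *
b=snap('side');g=cv2.cvtColor(b['image'],cv2.COLOR_RGB2GRAY)
zt=r.get_state()['tool_pos'][2]-.046
h=blob(g,281.9,217,4);p=blob(g,280.2,227.5,4);print(h,p)
print('hole',ray(b,h[0],h[1],zt+.004),'peg z.049',ray(b,p[0],p[1],.049))
g0=cv2.imread('pics/a_side.png',0);
u,v=proj(b,[.5567,.142,.05]);p=blob(g0,u,v,6);print('peg0',(u,v),p,ray(b,p[0],p[1],.049))
gt=cv2.imread('pics/a_top.png',0);t=cams.snapshot('top')
for X in([.5567,.142,.05],[.5683,-.0515,.05]):
    u,v=proj(t,X);p=blob(gt,u,v,5);print('top peg',p,ray(t,p[0],p[1],.049))
print(g[212:233,272:292])
E
```

```text
(np.float64(280.8085501858736), np.float64(219.14126394052045), np.float64(538.0)) (np.float64(279.93548387096774), np.float64(226.86451612903227), np.float64(155.0))
hole [0.54915018 0.15273063 0.08182172] peg z.049 [0.55396182 0.14621454 0.049     ]
peg0 (np.float64(279.6681266151653), np.float64(225.31544525149772)) (np.float64(279.9579831932773), np.float64(227.52170868347338), np.float64(1428.0)) [0.55282033 0.14854096 0.049     ]
top peg (np.float64(256.07543103448273), np.float64(222.60775862068965), np.float64(464.0)) [0.55695475 0.14382588 0.049     ]
top peg (np.float64(321.2658227848101), np.float64(219.5295358649789), np.float64(474.0)) [ 0.56982308 -0.05343906  0.049     ]
[[171 170 157 153 148 141 130 122 118 111 107  99  93  92  91  85  91  90
   94  95]
 [175 176 172 172 166 165 158 150 141 142 132 120 112 111 102  96  93  92
   91  91]
 [178 177 176 175 176 172 166 161 154 151 144 139 137 135 132 121 109 103
  100  98]
 [177 176 176 173 174 172 166 155 143 132 131 137 148 156 154 144 138 133
  128 121]
 [167 167 171 173 171 169 161 140 115 103 103 116 139 156 164 163
[... 680 characters left out ...]
  69  68
   71  74]
 [ 60  59  61  61  61  61  51  43  38  42  54  59  59  59  66  60  63  59
   58  61]
 [ 62  63  61  61  66  61  52  39  31  38  51  59  60  64  65  59  65  61
   60  60]
 [ 67  66  63  64  67  67  54  31  36  41  51  61  70  74  75  74  71  66
   64  60]
 [ 83  74  73  70  74  68  49  41  34  37  52  68  83  92  93  96  90  77
   66  59]
 [102  93  87  82  85  76  60  43  39  48  57  70  92 104 109 108  99  81
   68  64]
 [123 120 110 107 107  98  84  70  64  58  63  70  87 106 108 110 100  84
   68  65]
 [125 124 125 126 123 121 114 106  97  89  81  82  85  91  98  98  88  74
   67  66]
 [122 124 126 126 128 126 126 125 117 114 109 107  98  94  98  92  85  74
   67  66]]
```

```bash
python3 - <<'E'
from h import *
b=snap('side');st=r.get_state();zt=st['tool_pos'][2]-.046;print(st['tool_pos'],zt)
h=ray(b,281.4,216.6,zt+.004);p=ray(b,280,226.9,.049);print('hole',h,'peg',p,'move',p-h)
for z in(.058,.040):print(z,proj(b,[p[0],p[1],z]))
t=snap('top');g=cv2.cvtColor(t['image'],cv2.COLOR_RGB2GRAY)
print(proj(t,h)); u,v=map(int,proj(t,h));print(g[v-14:v+8,u-8:u+10])
E
```

```text
[0.56161968 0.04386183 0.12401417] 0.07801417420284538
hole [0.55192578 0.14311703 0.08201417] peg [0.55375241 0.14626827 0.049     ] move [ 0.00182663  0.00315124 -0.03301417]
0.058 (np.float64(280.06216524594004), np.float64(224.2676690119742))
0.04 (np.float64(279.938475698543), np.float64(229.50519077489258))
(np.float64(255.8767839906194), np.float64(223.37995578416155))
[[121 118 114 116 137 159 171 175 163 125  72  46  46  45  39  41  43  42]
 [119 119 113 119 139 162 171 173 165 124  76  54  44  42  38  40  42  41]
 [122 117 113 113 136 156 169 175 164 124  83  61  54  45  37  38  40  45]
 [123 119 111 119 137 159 171 174 165 133  82  53  46  38  43  39  38  43]
 [122 120 110 121 143 156 170 175 163 131  81  53  40  42  40  43  38  43]
 [124 116 109 111 139 160 171 172 166 133  85  48  39  41  41  40  38  39]
 [115 124 106 117 139 159 169 171 166 133  87  52  41  45  39  41  42  38]
 [122 116 108 122 136 157 170 174 166 131  83  52  42  38  39  42  40  38]
 [121 119 111 120 138 155 165 174 163 128  86  50  38  46  35  39  37  36]
 [122 117 116 122 140 153 167 171 161 131  80 
[... 229 characters left out ...]
 47  40  42  43  46  36]
 [123 117 121 127 138 157 157 127  78  41  32  45  44  44  42  36  42  40]
 [121 121 124 132 138 150 155 134  95  52  38  46  44  38  42  34  36  36]
 [121 124 126 126 135 146 160 153 124  90  58  38  34  39  40  38  34  43]
 [121 122 121 126 129 144 162 166 152 127  86  50  38  39  42  40  44  41]
 [119 123 123 121 128 141 162 170 162 147 108  52  36  42  52  38  37  39]
 [125 121 122 121 129 145 161 170 172 154 116  68  34  38  41  42  45  35]
 [124 120 118 119 122 141 160 170 169 160 128  81  48  37  35  39  37  39]
 [122 120 123 115 123 139 158 170 170 166 142 109  79  57  48  36  42  46]
 [121 122 118 113 121 138 158 166 171 168 163 143 128 110  87  58  60  68]]
```

```bash
python3 - <<'E'
from h import *
t=snap('top');g=cv2.cvtColor(t['image'],cv2.COLOR_RGB2GRAY)
for u,v in((257.1,222),(256.6,222)):print('hole top',ray(t,u,v,.082),'peg',ray(t,256.08,222.6,.049))
# tray left edge line (outer) : yaw from side view flange: edge threshold per column
sd=snap('side');cv2.imwrite('pics/f.png',cv2.convertScaleAbs(cv2.resize(sd['image'][170:250,240:350,::-1],None,fx=7,fy=7,interpolation=cv2.INTER_CUBIC),alpha=1.5))
E
```

```text
hole top [0.55605962 0.13961282 0.082     ] peg [0.55697851 0.1438126  0.049     ]
hole top [0.55603346 0.14108236 0.082     ] peg [0.55697851 0.1438126  0.049     ]
```

View pics/f.png

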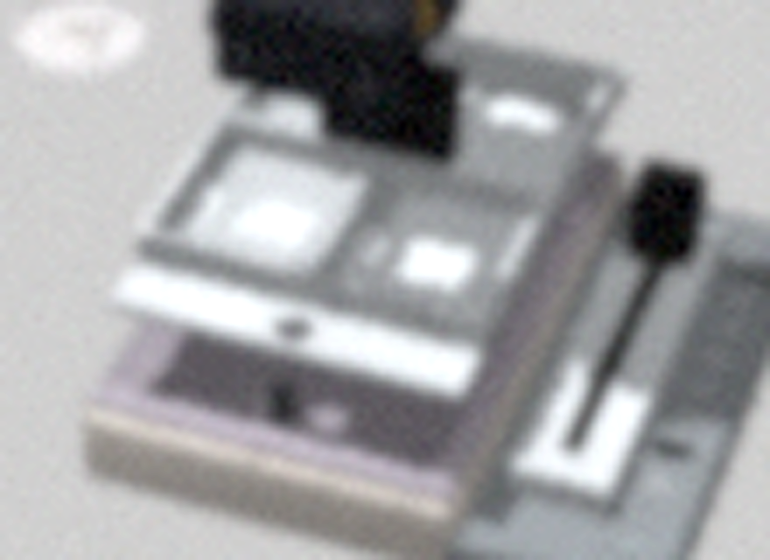

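Request:
apply_moves --pt "0.14 0.33 0" --pt "0.14 0.33 0" --pt "0.14 0.33 -0.7" --pt "0.14 0.33 -1.4" --pt "0.14 0.33 -1.4" --pt "0.14 0.33 -1.4" --pt "0.14 0.33 -1.4" --pt "0.14 0.33 -1.4" --roll '[0.3, 0.3, 0.3, 0.3, 0.3, 0.3, 0.3, 0.3]' --gripper '[0.8, 0.8, 0.8, 0.8, 0.8, 0.8, 0.8, 0.8]'

```text
clock: 8.7
tool_pos: [0.5629, 0.0471, 0.1098]
eef_rot: [-0.516, 0.484, 0.516, 0.484]
contact_force: [0.5, 0.0, -3.5]
opening: 0.131
```

```bash
python3 - <<'E'
from h import *
print(r.get_state()['tool_pos'])
sd=snap('side');t=snap('top')
z=lambda c,f:cv2.convertScaleAbs(cv2.resize(c,None,fx=f,fy=f,interpolation=cv2.INTER_CUBIC),alpha=1.5)
cv2.imwrite('pics/g.png',np.hstack([z(sd['image'][200:250,250:310,::-1],7),z(t['image'][200:250,235:285,::-1],7)]))
E
```

```text
[0.56286901 0.04708231 0.10976537]
```

View pics/g.png

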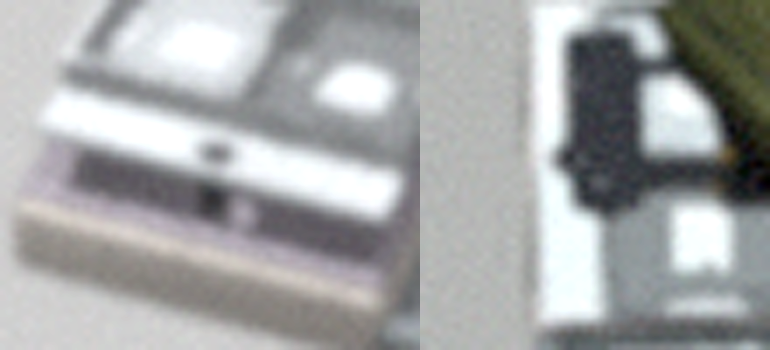

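Request:
apply_moves --pt "0.08 0 0" --pt "0.08 0 -0.4" --pt "0.08 0 -0.8" --pt "0.08 0 -1.1" --pt "0.08 0 -1.3" --pt "0.08 0 -1.3" --pt "0.08 0 -1.3" --pt "0.08 0 -1.3" --roll '[0, 0, 0, 0, 0, 0, 0, 0]' --gripper '[0.8, 0.8, 0.8, 0.8, 0.8, 0.8, 0.8, 0.8]'

```text
clock: 9.47
tool_pos: [0.5636, 0.0471, 0.0968]
eef_rot: [-0.516, 0.484, 0.516, 0.484]
contact_force: [-0.4, 0.0, -3.4]
opening: 0.135
```

```bash
python3 - <<'E'
from h import *
s=r.get_state();print(s['tool_pos'],s['contact_force'],s['moment'])
E
```

```text
[0.5636418  0.04712057 0.0967572 ] [-0.44836525  0.04883371 -3.43358783] [-0.00021382 -0.01155914 -0.04276378]
```

Request:
apply_moves --pt "0 0 -0.3" --pt "0 0 -0.6" --pt "0 0 -0.8" --pt "0 0 -1.0" --pt "0 0 -1.1" --pt "0 0 -1.1" --pt "0 0 -1.1" --pt "0 0 -1.1" --roll '[0, 0, 0, 0, 0, 0, 0, 0]' --gripper '[0.8, 0.8, 0.8, 0.8, 0.8, 0.8, 0.8, 0.8]'

```text
clock: 10.13
tool_pos: [0.5637, 0.0471, 0.0858]
eef_rot: [0.516, -0.484, -0.516, -0.484]
contact_force: [-0.0, -0.3, -4.3]
opening: 0.13
```

```bash
python3 - <<'E'
from h import *
s=r.get_state();print(s['tool_pos'],s['contact_force'],s['moment'])
E
```

```text
[0.56365444 0.0471119  0.08580371] [-0.0092789  -0.2596744  -4.29499413] [ 0.03045553 -0.01351901  0.02271134]
```

Almost down; release and rise.

Request:
apply_moves --pt "0 0 -0.1" --pt "0 0 -0.1" --pt "0 0 -0.1" --pt "0 0 -0.1" --pt "0 0 -0.1" --pt "0 0 2" --pt "0 0 6" --pt "0 0 10" --roll '[0, 0, 0, 0, 0, 0, 0, 0]' --gripper '[0.8, 2.5, 4, 4, 4, 4, 4, 4]'

```text
clock: 10.8
tool_pos: [0.5625, 0.0469, 0.1861]
eef_rot: [-0.515, 0.485, 0.516, 0.483]
contact_force: [0.7, -0.7, -0.6]
opening: 0.453
```

Request:
apply_moves --pt "0 3 1" --pt "-2 7 1" --pt "-4 11 1" --pt "-6 15 1" --pt "-8 19 1" --pt "-9 22 1" --pt "-9 25.5 1" --pt "-9 25.5 1" --roll '[4.5, 4.5, 4.5, 4.5, 4.5, 4.5, 4.5, 4.5]' --gripper '[8.8, 8.8, 8.8, 8.8, 8.8, 8.8, 8.8, 8.8]'

```text
clock: 11.47
tool_pos: [0.4708, 0.3128, 0.1972]
eef_rot: [-0.535, 0.457, 0.539, 0.463]
contact_force: [0.1, 1.6, -0.0]
opening: 0.997
```

```bash
python3 - <<'E'
from h import *
s=r.get_state();print(s['tool_pos'],s['opening'])
sd=snap('side');t=snap('top')
z=lambda c,f:cv2.convertScaleAbs(cv2.resize(c,None,fx=f,fy=f,interpolation=cv2.INTER_CUBIC),alpha=1.4)
cv2.imwrite('pics/i.png',np.hstack([z(sd['image'][180:330,210:360,::-1],2.5),z(t['image'][185:285,175:335,::-1],2.5*1.5)[:375,:420]]))
E
```

```text
[0.47077145 0.31284992 0.19719905] 0.9968479589315451
```

View pics/i.png

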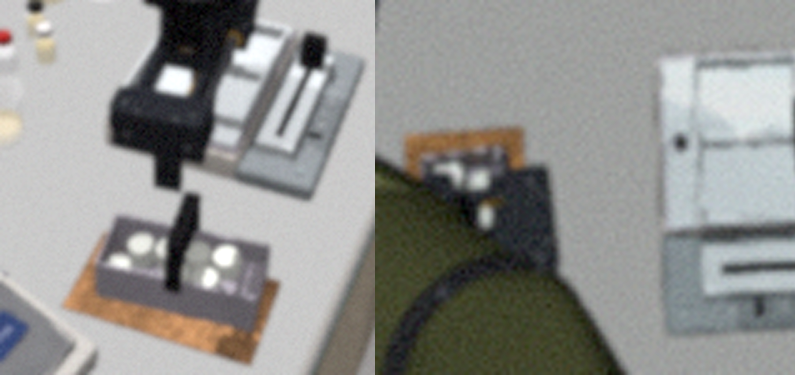

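```bash
python3 - <<'E'
from h import *
s=snap('side')
c=np.array([.474,.305]);a=np.radians(8.1);ex=np.array([np.cos(a),np.sin(a)]);ey=np.array([-np.sin(a),np.cos(a)])
im=cv2.resize(s['image'][240:320,230:330,::-1],None,fx=6,fy=6,interpolation=cv2.INTER_CUBIC)
def dr(pts,col):
    q=np.array([[(u-230)*6,(v-240)*6] for u,v in(proj(s,p) for p in pts)],np.int32);cv2.polylines(im,[q],True,col,1)
P=lambda x,y,z:[*(c+ex*x+ey*y),z]
for z in(.095,.065):dr([P(.008,.0345,z),P(-.008,.0345,z),P(-.008,-.0345,z),P(.008,-.0345,z)],(0,255,0))
dr([P(.074,.0325,.049),P(-.074,.0325,.049),P(-.074,-.0325,.049),P(.074,-.0325,.049)],(0,0,255))
cv2.imwrite('pics/j.png',im)
E
```

```text
(no output)
```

View pics/j.png

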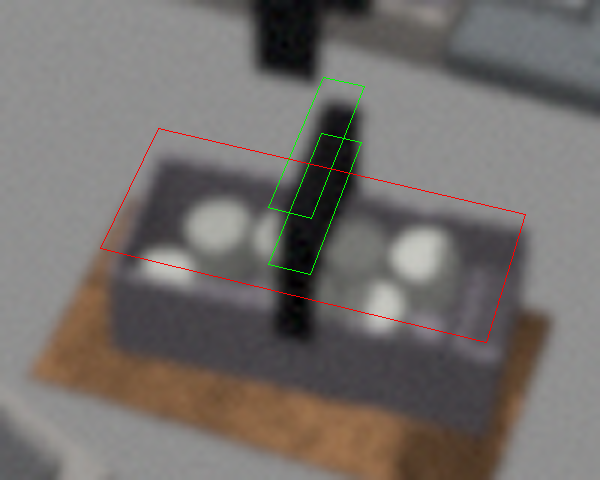

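```bash
python3 - <<'E'
from h import *
from scipy.spatial.transform import Rotation as Ro
st=r.get_state();print(st['tool_pos'],st['clock']);m=Ro.from_quat(st['eef_rot']).as_matrix();print(np.degrees(np.arctan2(m[1,2],m[0,2])))
s=snap('side');C=[ray(s,230+u/6,240+v/6,.049) for u,v in((165,155),(522,232),(112,272),(485,365))];C=np.array(C);print(C.round(4),C.mean(0))
t=snap('top')
P=lambda u,v,z:ray(t,170+u/3,185+v/3,z)
D=np.array([P(52,124,.049),P(120,118,.049),P(72,273,.049),P(133,268,.049)]);print(D.round(4),D.mean(0))
E
```

```text
[0.47362474 0.30156609 0.19568714] 11.6167
98.15682748396095
[[0.5429 0.2948 0.049 ]
 [0.4034 0.2715 0.049 ]
 [0.5333 0.3561 0.049 ]
 [0.3928 0.3364 0.049 ]] [0.46809966 0.31468468 0.049     ]
[[0.542  0.3507 0.049 ]
 [0.5493 0.2827 0.049 ]
 [0.3945 0.3248 0.049 ]
 [0.4004 0.2646 0.049 ]] [0.47152481 0.30566624 0.049     ]
```

Request:
apply_moves --pt "-0.2 0.75 0" --pt "-0.2 0.75 -3" --pt "-0.2 0.75 -6" --pt "-0.2 0.75 -8" --pt "-0.2 0.75 -10" --pt "-0.2 0.75 -11.2" --pt "-0.2 0.75 -11.7" --pt "-0.2 0.75 -11.7" --roll '[0.4, 0.4, 0.4, 0.4, 0.4, 0.4, 0.4, 0.4]' --gripper '[8.8, 8.8, 8.8, 8.8, 8.8, 8.8, 8.8, 8.8]'

```text
clock: 12.38
tool_pos: [0.4714, 0.309, 0.078]
eef_rot: [-0.536, 0.462, 0.536, 0.461]
contact_force: [0.3, -0.6, -0.1]
opening: 1.002
```

Request:
apply_moves --pt "0 0 0" --pt "0 0 0" --pt "0 0 0" --pt "0 0 0" --pt "0 0 0" --pt "0 0 0" --pt "0 0 0" --pt "0 0 0" --roll '[0, 0, 0, 0, 0, 0, 0, 0]' --gripper '[7.5, 6, 6, 6, 6, 6, 6, 6]' --newtons 30

```text
clock: 13.05
tool_pos: [0.4722, 0.31, 0.0798]
eef_rot: [0.536, -0.461, -0.536, -0.462]
contact_force: [-0.3, -0.4, 7.2]
opening: 0.779
```

```bash
python3 - <<'E'
from h import *
st=r.get_state();print(st['tool_pos'],st['opening']*.0881,st['contact_force'])
s=snap('side')
cv2.imwrite('pics/k.png',cv2.resize(s['image'][230:330,220:340,::-1],None,fx=5,fy=5,interpolation=cv2.INTER_CUBIC))
E
```

```text
[0.47217308 0.31001855 0.07980277] 0.06860137805537914 [-0.30989737 -0.41400364  7.18551671]
```

View pics/k.png

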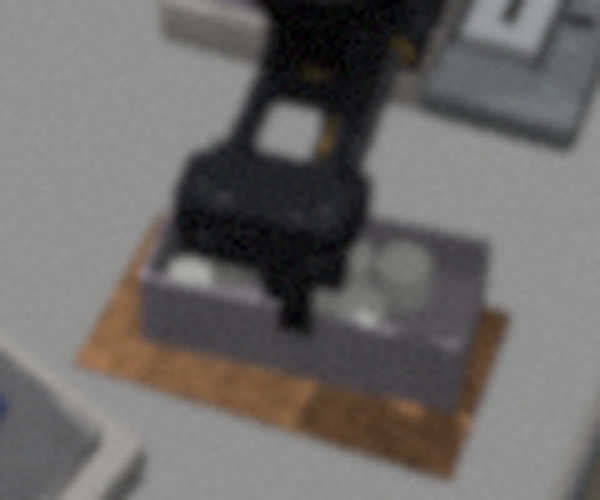

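Request:
apply_moves --pt "0 0 0" --pt "0 0 0.5" --pt "0 0 2" --pt "0 0 4" --pt "0 0 6" --pt "0 0 8" --pt "0 0 9" --pt "0 0 9" --roll '[0, 0, 0, 0, 0, 0, 0, 0]' --gripper '[6, 6, 6, 6, 6, 6, 6, 6]' --newtons 40

```text
clock: 13.77
tool_pos: [0.4723, 0.3101, 0.1705]
eef_rot: [0.536, -0.46, -0.536, -0.463]
contact_force: [0.1, -0.2, -3.5]
opening: 0.78
```

```bash
python3 - <<'E'
from h import *
st=r.get_state();print(st['tool_pos'],st['opening']*.0881,st['contact_force'],st['moment'])
s=snap('side')
cv2.imwrite('pics/l.png',cv2.resize(s['image'][190:310,210:330,::-1],None,fx=4,fy=4,interpolation=cv2.INTER_CUBIC))
E
```

```text
[0.47229747 0.31009799 0.17052179] 0.06867776747125627 [ 0.06529361 -0.19245339 -3.50947536] [ 0.07273716 -0.02318908  0.03586043]
```

View pics/l.png

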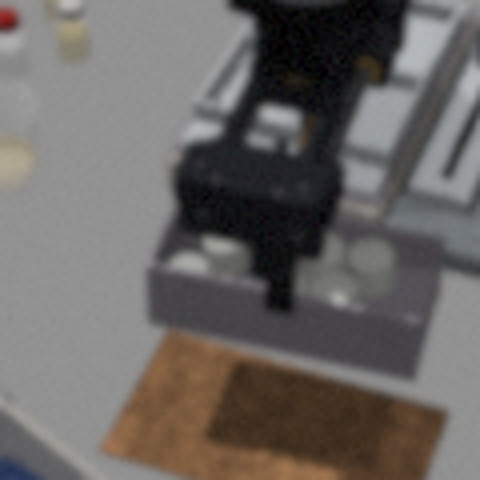

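Request:
apply_moves --pt "0 -1 0" --pt "-0.5 -3.5 0" --pt "-1.2 -7 0" --pt "-2 -10.5 0" --pt "-2.8 -14 0" --pt "-3.6 -17.5 0" --pt "-4.2 -20.5 0" --pt "-4.5 -22.3 0" --roll '[-1, -2, -3, -4, -4.9, -4.9, -4.9, -4.9]' --gripper '[6, 6, 6, 6, 6, 6, 6, 6]'

```text
clock: 14.48
tool_pos: [0.4233, 0.0808, 0.1675]
eef_rot: [-0.514, 0.488, 0.515, 0.482]
contact_force: [-0.7, -0.7, -4.3]
opening: 0.78
```

Request:
apply_moves --pt "0 -0.8 0" --pt "0 -0.8 0" --pt "0 -0.8 0" --pt "0 -0.8 -0.5" --pt "0 -0.8 -1.2" --pt "0 -0.8 -2" --pt "0 -0.8 -2.6" --pt "0 -0.8 -2.6" --roll '[0, 0, 0, 0, 0, 0, 0, 0]' --gripper '[6, 6, 6, 6, 6, 6, 6, 6]' --newtons 25

```text
clock: 15.15
tool_pos: [0.426, 0.0795, 0.1414]
eef_rot: [-0.516, 0.484, 0.517, 0.483]
contact_force: [-0.3, -0.2, -3.2]
opening: 0.783
```

```bash
python3 - <<'E'
from h import *
st=r.get_state();print(st['tool_pos'],st['opening']*.0881,st['contact_force'],st['moment'])
E
```

```text
[0.42601587 0.07947227 0.14139795] 0.0689401274851842 [-0.28941359 -0.17329682 -3.18469102] [0.02796999 0.05018028 0.04818491]
```

Request:
apply_moves --pt "0 0 -0.2" --pt "0 0 -0.4" --pt "0 0 -0.6" --pt "0 0 -0.8" --pt "0 0 -1.0" --pt "0 0 -1.0" --pt "0 0 -1.0" --pt "0 0 -1.0" --roll '[0, 0, 0, 0, 0, 0, 0, 0]' --gripper '[6, 6, 6, 6, 6, 6, 6, 6]'

```text
clock: 15.82
tool_pos: [0.4268, 0.0787, 0.1329]
eef_rot: [0.516, -0.484, -0.516, -0.484]
contact_force: [-0.1, 0.4, -1.0]
opening: 0.78
```

```bash
python3 - <<'E'
from h import *
st=r.get_state();print(st['tool_pos'],st['opening']*.0881,st['contact_force'],st['moment'])
s=snap('side');u,v=map(int,proj(s,[.43,.11,.1]));print(u,v)
cv2.imwrite('pics/m.png',cv2.convertScaleAbs(cv2.resize(s['image'][v-50:v+50,u-70:u+70,::-1],None,fx=5,fy=5,interpolation=cv2.INTER_CUBIC),alpha=1.3))
E
```

```text
[0.42682896 0.07870006 0.13291332] 0.06869053590884158 [-0.13309977  0.44179943 -0.9781274 ] [0.13972703 0.00683389 0.08097594]
331 217
```

View pics/m.png

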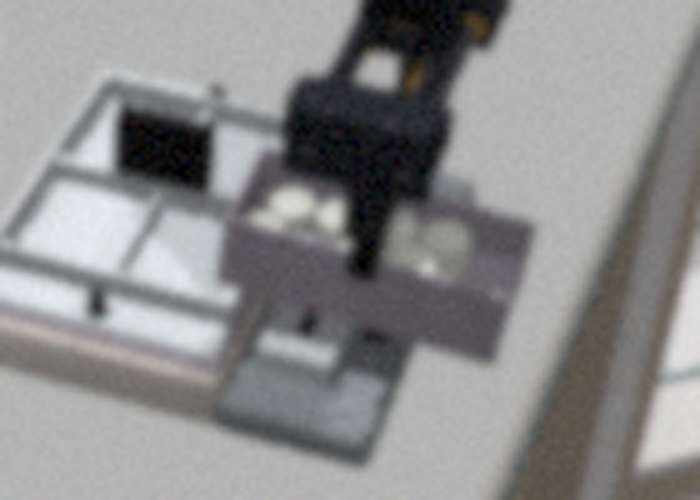

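Request:
apply_moves --pt "0 0 -0.2" --pt "0 0 -0.4" --pt "0 0 -0.6" --pt "0 0 -0.8" --pt "0 0 -1.0" --pt "0 0 -1.0" --pt "0 0 -1.0" --pt "0 0 -1.0" --roll '[0, 0, 0, 0, 0, 0, 0, 0]' --gripper '[6, 6, 6, 6, 6, 6, 6, 6]'

```text
clock: 16.53
tool_pos: [0.4261, 0.0782, 0.1226]
eef_rot: [-0.515, 0.484, 0.516, 0.484]
contact_force: [-2.9, -1.4, 3.0]
opening: 0.778
```

```bash
python3 - <<'E'
from h import *
st=r.get_state();print(st['tool_pos'],st['opening']*.0881,st['contact_force'],st['moment'])
E
```

```text
[0.42607393 0.0782099  0.12257371] 0.06857967362011574 [-2.85129351 -1.43660843  3.01110102] [-0.06140171  0.70684845 -0.02553538]
```

Request:
apply_moves --pt "0 0 0" --pt "0 0 0" --pt "0 0 0.5" --pt "0 0 1.5" --pt "0 0 3" --pt "0 0 4.5" --pt "0 0 5" --pt "0 0 5" --roll '[0, 0, 0, 0, 0, 0, 0, 0]' --gripper '[6, 6, 6, 6, 6, 6, 6, 6]' --newtons 55

```text
clock: 17.2
tool_pos: [0.4282, 0.0789, 0.1738]
eef_rot: [0.516, -0.483, -0.515, -0.486]
contact_force: [-0.1, 0.0, -4.2]
opening: 0.777
```

```bash
python3 - <<'E'
from h import *
st=r.get_state();print(st['tool_pos'],st['opening']*.0881,st['contact_force'],st['moment'])
s=snap('side');p=st['tool_pos'];u,v=map(int,proj(s,[p[0],p[1],p[2]-.05]));print(u,v)
cv2.imwrite('pics/n.png',cv2.convertScaleAbs(cv2.resize(s['image'][v-50:v+60,u-60:u+60,::-1],None,fx=5,fy=5,interpolation=cv2.INTER_CUBIC),alpha=1.3))
E
```

```text
[0.42824567 0.07892327 0.17377318] 0.06843707277230023 [-0.12402718  0.01137213 -4.15781477] [ 0.07832528  0.09885548 -0.04257273]
337 202
```

View pics/n.png

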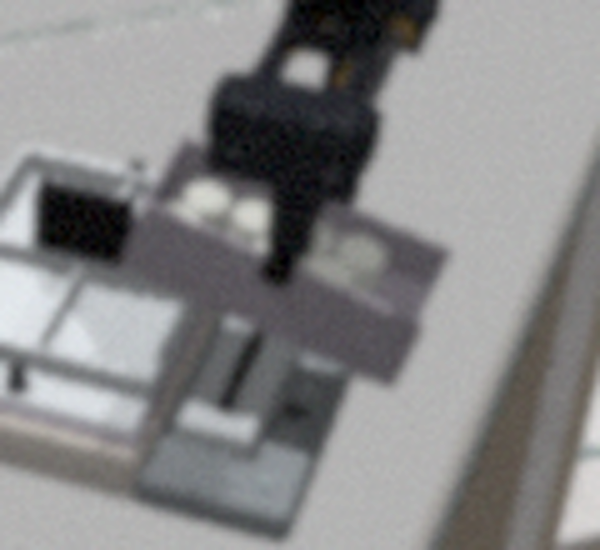

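```bash
cat >> h.py <<'E'
def pose(tcp,yaw,th):
    """shaker local (x,y,z from underside) -> world, pivot = grasp point, 82 mm over underside"""
    a=np.radians(yaw);t=np.radians(th)
    u=np.array([np.cos(a)*np.cos(t),np.sin(a)*np.cos(t),np.sin(t)]);v=np.array([-np.sin(a),np.cos(a),0]);n=np.cross(u,v)
    return lambda x,y,z:np.array(tcp)+[0,0,.005]+u*x+v*y+n*(z-.082)
E
python3 - <<'E'
from h import *
s=snap('side');p=r.get_state()['tool_pos']
for th in(8,10,12,14,16,18,20):
    f=pose(p,3.7,th);a=proj(s,f(.074,.0325,0));b=proj(s,f(-.074,.0325,0));print(th,np.round([a,b],1).tolist(),np.degrees(np.arctan2(b[1]-a[1],b[0]-a[0])).round(1),'mouth',f(-.073,0,.022).round(4))
print(np.degrees(np.arctan2(229-203,356-302)))
E
```

```text
8 [[301.3, 207.7], [357.2, 228.4]] 20.3 mouth [0.3633 0.0744 0.108 ]
10 [[300.4, 206.6], [355.8, 228.7]] 21.8 mouth [0.3657 0.0745 0.1058]
12 [[299.6, 205.4], [354.4, 229.0]] 23.3 mouth [0.3683 0.0747 0.1037]
14 [[298.8, 204.2], [353.0, 229.2]] 24.8 mouth [0.3709 0.0749 0.1017]
16 [[298.1, 203.0], [351.5, 229.4]] 26.3 mouth [0.3735 0.075  0.0997]
18 [[297.4, 201.8], [350.1, 229.6]] 27.8 mouth [0.3763 0.0752 0.0979]
20 [[296.8, 200.5], [348.6, 229.7]] 29.3 mouth [0.3791 0.0754 0.0962]
25.709953780811265
```

```bash
cat >> h.py <<'E'
def look(th=15,yaw=3.7,step=.008):
    """brightness grid over the plane of the pellet tops in the shaker: rows = x from mouth, cols = y left..right"""
    s=snap('side');g=cv2.GaussianBlur(cv2.cvtColor(s['image'],cv2.COLOR_RGB2GRAY),(3,3),0)
    st=r.get_state();f=pose(st['tool_pos'],yaw,th);print(st['tool_pos'].round(4),st['contact_force'].round(1),st['opening'].round(3))
    for x in np.arange(-.072,.073,step):
        row=[]
        for y in np.arange(-.028,.029,step*.875):
            zf=.022-(x+.073)*np.tan(np.radians(6))+.022
            u,v=proj(s,f(x,y,zf));row.append(int(g[int(round(v)),int(round(u))]))
        print('%4d'%(round(x*1e3)+73),' '.join('%3d'%k for k in row))
E
python3 - <<'E'
from h import *
look()
E
```

```text
Traceback (most recent call last):
  File "h.py", line 28, in look
    st=r.get_state();f=pose(st['tool_pos'],yaw,th);print(st['tool_pos'].round(4),st['contact_force'].round(1),st['opening'].round(3))
                                                                                                              ^^^^^^^^^^^^^^^^^^^
AttributeError: 'float' object has no attribute 'round'
```

```bash
sed -i "s/st\['opening'\].round(3)/round(st['opening'],3)/" h.py
python3 - <<'E'
from h import *
look()
E
```

```text
[0.4264 0.0784 0.1721] [-0.8  0.3 -4.5] 0.778
   1  69  63  65  70  77  83  82  83  73
   9  67  64  61  68  74  79  79  79  74
  17  65  64  64  67  76  78  80  87  78
  25  68  80  91 103  99  93  92  96  91
  33  71  96 113 115 109 106 101  92  76
  41  70  87  97 111 107 110 112 102  73
  49  65  74  88  95  98 106 109  98  72
  57  61  77  79  90  73  70  84  77  61
  65  21  18  20  23  16  16  14  17  15
  73  11  12  12  13  16  27  52  28  32
  81  15  30  66  64  88 107 120  99  76
  89  55  93 147 154 151 132 106  99  75
  97  48  84 107 149 141 117 103  90  73
 105  43  81 115 129 128 100  91  82  69
 113  42 109 143 158 154 129 125  91  69
 121  44  98 127 157 155 147 136  85  70
 129  63  67  79 101  90 105  99  76  69
 137  81  85  68  73  69  74  90  83  85
 145 132 128 134 138 108 101 126 119  76
```

Request:
apply_moves --pt "0.15 0.1 0.3" --pt "0.5 0.3 0.6" --pt "1.1 0.5 0.8" --pt "1.9 0.7 0.8" --pt "2.9 0.9 0.8" --pt "4.1 1.1 0.8" --pt "5.5 1.3 0.8" --pt "7.1 1.5 0.8" --roll '[0, 0, 0, 0, 0, 0, 0, 0]' --gripper '[6, 6, 6, 6, 6, 6, 6, 6]'

```text
clock: 18.07
tool_pos: [0.4985, 0.0938, 0.1807]
eef_rot: [-0.515, 0.484, 0.516, 0.484]
contact_force: [-0.5, -0.9, -5.1]
opening: 0.776
```

Request:
apply_moves --pt "1.8 0 0" --pt "3.6 0 0" --pt "5.4 0 0" --pt "7.0 0 -0.3" --pt "8.3 0 -0.7" --pt "9.3 0 -1.1" --pt "9.9 0 -1.5" --pt "10.1 0 -1.8" --roll '[0, 0, 0, 0, 0, 0, 0, 0]' --gripper '[6, 6, 6, 6, 6, 6, 6, 6]'

```text
clock: 18.73
tool_pos: [0.5997, 0.0934, 0.162]
eef_rot: [-0.515, 0.484, 0.515, 0.484]
contact_force: [0.0, 0.1, -4.2]
opening: 0.78
```

```bash
python3 - <<'E'
from h import *
look()
E
```

```text
[0.5989 0.0934 0.1615] [-0.7  0.3 -4.1] 0.773
   1  64  63  63  68  73  79  79  78  70
   9  66  63  62  69  75  79  80  78  75
  17  66  64  65  71  77  82  83  88  85
  25  68  75  93  99 100  91  93  95  84
  33  72  97 110 113 109 100 104  95  78
  41  71  94 104 109 107 108 112 102  73
  49  65  77  87  96  99 104 110 100  73
  57  68  85 103 111 106 107 102  92  68
  65  67  88 129 129 116  95  86  55  29
  73  18  20  32  25  21  15  13  17  20
  81  13  12  17  15  17  25  64  79  73
  89  10  11  12  18  33  84  98  92  76
  97  14  20  52  96 118 107  99  92  74
 105  36  66 118 135 128  99  96  85  73
 113  53 100 152 158 152 124 120  88  72
 121  43  82 146 149 140 143 136  86  71
 129  30  52  95  93  84 116 101  76  70
 137  26  37  51  55  55  68  78  79  78
 145  28  94 125 118 116 100 107 113 118
```

Request:
apply_moves --pt "0.5 0 -0.4" --pt "0 0 -0.4" --pt "0.5 0 -0.4" --pt "0 0 -0.4" --pt "0.5 0 -0.4" --pt "0 0 -0.4" --pt "0.5 0 -0.4" --pt "0 0 -0.4" --roll '[0, 0, 0, 0, 0, 0, 0, 0]' --gripper '[6, 6, 6, 6, 6, 6, 6, 6]'

```text
clock: 19.45
tool_pos: [0.6002, 0.0936, 0.159]
eef_rot: [0.516, -0.483, -0.515, -0.485]
contact_force: [0.5, 0.6, -4.8]
opening: 0.779
```

```bash
python3 - <<'E'
from h import *
look()
E
```

```text
[0.598  0.0935 0.1588] [-2.   0.2 -4.2] 0.778
   1  71  62  62  67  74  79  79  79  72
   9  69  63  67  76  82  83  85  81  77
  17  69  82 101 109 105  94  92  90  86
  25  71  96 109 114 110 108 125 115 106
  33  68  85  96 104 106 119 138 142 107
  41  67  75  88  97 101 106 113 105  78
  49  68  93 108 114 110 105 101  95  73
  57  69  77  99 103 104 104 105  95  70
  65  62  63  81  88  95  96  96  68  39
  73  22  18  32  29  28  17  13   9  14
  81  14  10  15  14  15  14  22  62  65
  89  14  14  15  16  20  36  64  87  79
  97  16  24  49  85 111  97  97  92  76
 105  40  84 143 156 153 131 132  96  75
 113  43  80 141 150 130 143 143  94  72
 121  31  52  83  81  79 123 133  85  70
 129  25  43  56  61  60  78  86  84  68
 137  23  37  50  56  54  60  75  80  69
 145  26  48  77  78 100  90  99 105 108
```

Request:
apply_moves --pt "0.5 0 0" --pt "0 0 0" --pt "0.5 0 0" --pt "0 0 0" --pt "0.5 0 0" --pt "0 0 0" --pt "0.5 0 0" --pt "0 0 0" --roll '[0, 0, 0, 0, 0, 0, 0, 0]' --gripper '[6, 6, 6, 6, 6, 6, 6, 6]'

```text
clock: 20.17
tool_pos: [0.6002, 0.0936, 0.1589]
eef_rot: [0.516, -0.483, -0.515, -0.485]
contact_force: [0.7, -0.3, -4.1]
opening: 0.779
```

Request:
apply_moves --pt "0.5 0 0" --pt "0 0 0" --pt "0.5 0 0" --pt "0 0 0" --pt "0.5 0 0" --pt "0 0 0" --pt "0.5 0 0" --pt "0 0 0" --roll '[0, 0, 0, 0, 0, 0, 0, 0]' --gripper '[6, 6, 6, 6, 6, 6, 6, 6]'

```text
clock: 20.83
tool_pos: [0.6002, 0.0936, 0.1589]
eef_rot: [0.516, -0.483, -0.515, -0.485]
contact_force: [1.2, 0.5, -3.8]
opening: 0.776
```

```bash
python3 - <<'E'
from h import *
look()
E
```

```text
[0.598  0.0936 0.1588] [-0.8 -0.3 -4.3] 0.778
   1  64  61  63  68  78 101 111 107  82
   9  72  62  66  77  88 108 113 107  92
  17  69  81 101 108 107 105 106 106  94
  25  71  95 108 114 111 107 123 127 107
  33  68  83  93 103 106 116 135 141 107
  41  67  71  81  92  98 105 112 106  78
  49  67  86 106 113 111 105  98  91  73
  57  66  89 100 107 105  98  95  85  68
  65  62  64  90  96  85  68  61  46  34
  73  21  17  31  28  19  14  14  14  13
  81  10  10  12  14  10  12  29  73  70
  89  14  13  15  16  25  59 105 112  89
  97  15  17  24  43  72 125 138 109  81
 105  27  45  61  69  83 110 112  93  75
 113  31  51  65  67  67  76  81  79  71
 121  31  47  63  63  62  64  73  76  70
 129  25  42  56  62  62  66  77  79  70
 137  21  34  49  55  54  60  75  80  69
 145  24  46  77  79 100  91 100 105 109
```

```bash
cat >> h.py <<'E'
def bays(cam='side',z=.058,step=.008):
    s=snap(cam);g=cv2.GaussianBlur(cv2.cvtColor(s['image'],cv2.COLOR_RGB2GRAY),(3,3),0)
    a=np.radians(3.7)
    for x in np.arange(.064,-.07,-step):
        print('%4d'%round(x*1e3),' '.join('%3d'%g[tuple(int(round(k)) for k in proj(s,[.5634+x*np.cos(a)-y*np.sin(a),.0455+x*np.sin(a)+y*np.cos(a),z])[::-1])] for y in np.arange(.08,-.081,-step)))
E
python3 - <<'E'
from h import *
bays()
E
```

```text
64 133 109 100 101  82  69  66  64  60  57  63  76  86  94 105 106  86  74  67  84 124
  56  99  79  77  75  68  64  64  64  65  66  75  87  95 104 113 106  94  69  69  83 120
  48  96  80  79  73  67  66  64  64  66  69  79  97 102 107 111 109  93  68  70  91 115
  40  89  82  80  74  66  65  65  65  65  74  95 115 107  99  93  84  68  65  75  88 123
  32  96  81  80  73  64  63  63  64  66  80 126 137 112  97 100  88  79  69  74  96 115
  24  95  82  77  69  63  63  63  64  68 111 131 121 108 112 113 105  78  71  84  93 113
  16  89  83  78  65  64  63  65  66  69  91 100 104 106 110 111  98  71  69  81  88 124
   8  85  81  75  64  63  64  65  66  73  90 110 111 105 100  90  73  65  73  83  98 118
   0  85  79  75  65  65  66  65  63  75  93 114 111  99  73  65  63  70  84  98 102 113
  -8  83  76  67  64  65  61  63  67  78  98 100  95  76  65  58  54  57  87 100 104 105
 -16  86  78  74  73  71  78  78  81  81  72  52  35  29  30  33  47  78 104 105  97 114
 -24  91  98 100 103 102 102 104  96  83  74  39  22  37  59  84 114 143 138 103  96 123
 -32 103 104 105 102 103 106 108 105  89  84  91  93 101 105 102 110 142 128 110 100 119
 -40 104 104  93  89  97 111 116 104  93  94 104 105 104 103 101 120 139 133  96  95 128
 -48 113 102  90  89 104 109 113 101  89  93 104 105 106 104 105 120 144 138 102  96 120
 -56 116 106  96  92  97  97  99  95  87  98 111 112 111 106 101 129 142 128 111  98 116
 -64 125 112 104 103 102 103 102  98  89  99 133 142 119 109 119 138 142 134 105 107 129
```

```bash
python3 - <<'E'
from h import *
s=snap('side');cv2.imwrite('pics/o.png',cv2.convertScaleAbs(cv2.resize(s['image'][150:245,245:360,::-1],None,fx=6.5,fy=6.2,interpolation=cv2.INTER_CUBIC),alpha=1.5))
E
```

```text
(no output)
```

View pics/o.png

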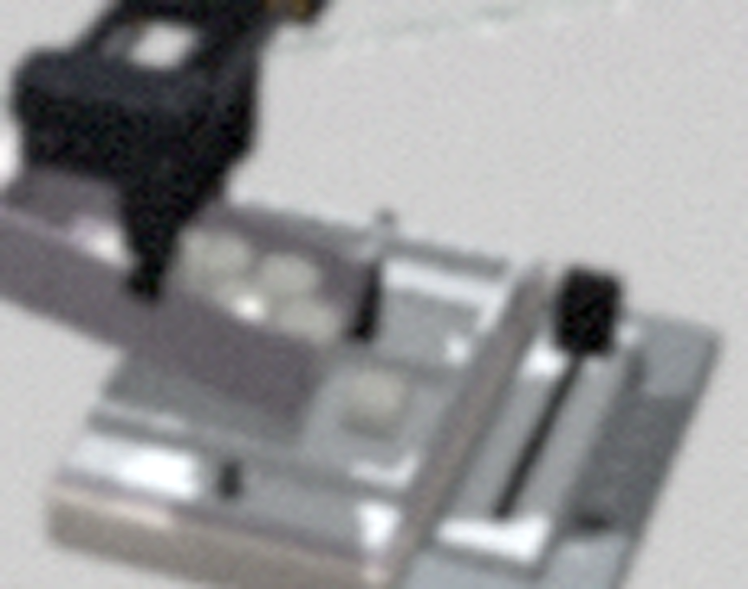

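Request:
apply_moves --pt "0.1 0.05 0" --pt "0.4 0.1 0" --pt "0.9 0.15 0" --pt "1.6 0.2 0" --pt "2.5 0.25 0" --pt "3.5 0.3 0" --pt "4.5 0.4 0" --pt "5.3 0.45 0" --roll '[0, 0, 0, 0, 0, 0, 0, 0]' --gripper '[6, 6, 6, 6, 6, 6, 6, 6]'

```text
clock: 21.65
tool_pos: [0.6531, 0.0981, 0.1587]
eef_rot: [0.516, -0.484, -0.515, -0.484]
contact_force: [0.3, 0.7, -4.4]
opening: 0.778
```

Request:
apply_moves --pt "0.6 0 0" --pt "0.9 0 0" --pt "1.1 0 0" --pt "1.1 0 0" --pt "1.1 0 0" --pt "1.1 0 0" --pt "1.1 0 0" --pt "1.1 0 0" --roll '[0, 0, 0, 0, 0, 0, 0, 0]' --gripper '[6, 6, 6, 6, 6, 6, 6, 6]'

```text
clock: 22.32
tool_pos: [0.6623, 0.0981, 0.1588]
eef_rot: [-0.516, 0.484, 0.516, 0.484]
contact_force: [-0.6, -0.9, -4.3]
opening: 0.774
```

```bash
python3 - <<'E'
from h import *
look()
E
```

```text
[0.6624 0.0981 0.1588] [-0.1  0.2 -4.4] 0.773
   1  73  61  61  67  87 105 113 109  83
   9  69  67  81  94 100 106 113 108  83
  17  72  86 110 113 108 103 103 104  84
  25  74  86 108 111 109 111 133 136 108
  33  69  72  91  94  99 108 120 104  82
  41  67  73  98 108 108 106 107  98  80
  49  71  86 111 114 112  99  95  88  75
  57  68  75  99 102  98  91  86  72  61
  65  62  68 100 105  96  76  44  30  18
  73  24  26  51  42  28  20  14  12  29
  81  11   9  12  14  15  21  47  74  66
  89  13  13  14  14  28  72 108 114  78
  97  12  12  15  32  64 111 120 106  73
 105  14  32  52  68  79  98 100  91  69
 113  29  49  61  63  62  63  74  79  70
 121  31  47  58  62  62  61  80  82  69
 129  25  42  53  57  56  56  75  78  68
 137  17  31  44  55  56  59  77  78  83
 145  21  36  59  77  83 106 107 113 124
```

Request:
apply_moves --pt "0.5 0 0" --pt "0 0 0" --pt "0.5 0 0" --pt "0 0 0" --pt "0.5 0 0" --pt "0 0 0" --pt "0 0 0" --pt "0 0 0" --roll '[0, 0, 0, 0, 0, 0, 0, 0]' --gripper '[6, 6, 6, 6, 6, 6, 6, 6]'

```text
clock: 23.03
tool_pos: [0.6622, 0.0981, 0.1588]
eef_rot: [-0.516, 0.484, 0.516, 0.484]
contact_force: [-1.4, -0.3, -4.6]
opening: 0.776
```

```bash
python3 - <<'E'
from h import *
look()
E
```

```text
[0.6624 0.0981 0.1588] [ 0.1  0.5 -4.1] 0.777
   1  72  70  85  96  93  92  89  87  74
   9  74  85 111 114 106 100  95  92  77
  17  74  82 108 111 108 110 119 131  94
  25  67  68  85  90 100 111 144 143 111
  33  66  71  96 107 105 107 109  94  79
  41  71  84 112 114 109  99  91  83  73
  49  70  77 101 104  99  85  81  75  70
  57  68  76  97 117 113  91  87  74  63
  65  74 102 141 141 127  88  43  29  18
  73  29  33  54  47  32  18  15  12  29
  81  11  12  14  16  16  22  48  76  69
  89  16  14  16  13  26  64  98 106  76
  97  13  14  16  34  64  99 112 101  72
 105  16  34  52  70  80  98  99  93  69
 113  27  46  60  64  63  63  78  84  70
 121  29  45  59  62  62  62  78  78  69
 129  23  41  53  59  56  55  73  78  69
 137  19  31  44  54  56  59  74  77  85
 145  16  33  57  75  83 106 106 113 124
```

Request:
apply_moves --pt "0 -0.15 0" --pt "0.1 -0.6 0" --pt "0.2 -1.3 0" --pt "0.3 -2.2 0" --pt "0.4 -3.4 0" --pt "0.5 -4.7 0" --pt "0.6 -6 0" --pt "0.6 -7.1 0" --roll '[0, 0, 0, 0, 0, 0, 0, 0]' --gripper '[6, 6, 6, 6, 6, 6, 6, 6]'

```text
clock: 23.75
tool_pos: [0.6688, 0.0239, 0.1586]
eef_rot: [0.515, -0.485, -0.515, -0.484]
contact_force: [0.3, 0.0, -4.5]
opening: 0.779
```

Request:
apply_moves --pt "0 -0.9 0" --pt "0 -1.6 0" --pt "0 -2 0" --pt "0 -2.1 0" --pt "0 -2.1 0" --pt "0 -2.1 0" --pt "0 -2.1 0" --pt "0 -2.1 0" --roll '[0, 0, 0, 0, 0, 0, 0, 0]' --gripper '[6, 6, 6, 6, 6, 6, 6, 6]'

```text
clock: 24.42
tool_pos: [0.6686, 0.007, 0.1588]
eef_rot: [-0.516, 0.483, 0.516, 0.484]
contact_force: [0.1, -0.2, -4.1]
opening: 0.778
```

```bash
python3 - <<'E'
from h import *
look()
E
```

```text
[0.6686 0.0068 0.1588] [ 0.1  0.2 -4.2] 0.778
   1  71  68  78  89  92  90  89  83  75
   9  75  87 104 110 106 100  95  87  80
  17  74  86  99 111 108 108 112 113 100
  25  70  71  78  92  96 108 137 135  99
  33  68  76  94 107 106 105 129 114  86
  41  73  82 101 112 109 101  89  80  70
  49  69  77 101 104  96  87  79  75  69
  57  69  83 109 104 102  95  84  78  66
  65  69  94 136 133 109  78  56  34  20
  73  26  31  48  35  21  16  15  22  29
  81  12  12  13  15  15  26  65  77  71
  89  12  13  15  19  38  76 112  97  76
  97  14  16  23  41  66  89 108  95  77
 105  33  49  59  66  73  81  93  81  70
 113  57  63  65  66  64  68  76  75  69
 121  61  64  62  62  61  70  80  78  71
 129  59  60  60  57  54  65  76  77  71
 137  50  56  56  56  56  66  80  79  73
 145  59 101 108 108 106  97 100  99 101
```

Request:
apply_moves --pt "0.5 0 0" --pt "0 0 0" --pt "0.5 0 0" --pt "0 0 0" --pt "0.5 0 0" --pt "0 0 0" --pt "0.5 0 0" --pt "0 0 0" --roll '[0, 0, 0, 0, 0, 0, 0, 0]' --gripper '[6, 6, 6, 6, 6, 6, 6, 6]'

```text
clock: 25.13
tool_pos: [0.67, 0.0061, 0.1589]
eef_rot: [0.516, -0.483, -0.515, -0.485]
contact_force: [1.0, 0.2, -3.3]
opening: 0.778
```

```bash
python3 - <<'E'
from h import *
look()
E
```

```text
[0.668  0.006  0.1587] [-1.5 -0.1 -4.1] 0.778
   1  85  92 106 111 106 101 101  88  79
   9  76  86  97 109 106 106 110 102  88
  17  70  70  77  89  95 104 111 115  99
  25  70  78  97 108 105 102 105 111  94
  33  73  87 101 112 108  99  90  87  78
  41  69  76  87 100  92  84  83  78  70
  49  66  75  93 100  94  91  90  81  71
  57  68  82 101 110 110 105 102  81  69
  65  71  94 137 141 131 121 101  66  36
  73  46  53  94  86  64  46  37  16  11
  81  10  11  15  14  15  19  35  49  55
  89  11  13  13  13  18  35  76  86  74
  97  13  11  18  32  59  88 105  92  74
 105  27  43  57  67  78  91  99  83  70
 113  52  63  64  65  67  69  81  77  70
 121  64  64  63  62  60  63  82  78  68
 129  60  61  61  60  60  66  77  76  67
 137  54  55  54  54  54  66  78  74  69
 145  54  69  75  78  78  73  91  93  97
```

Front pellet now at ~3 mm; half a shake more.

Request:
apply_moves --pt "0.5 0 0" --pt "0 0 0" --pt "0.5 0 0" --pt "0 0 0" --pt "0.5 0 0" --pt "0 0 0" --pt "0 0 0" --pt "0 0 0" --roll '[0, 0, 0, 0, 0, 0, 0, 0]' --gripper '[6, 6, 6, 6, 6, 6, 6, 6]'

```text
clock: 25.85
tool_pos: [0.6682, 0.0061, 0.1587]
eef_rot: [-0.516, 0.484, 0.516, 0.484]
contact_force: [0.7, 0.6, -4.0]
opening: 0.779
```

```bash
python3 - <<'E'
from h import *
look()
E
```

```text
[0.6684 0.006  0.1587] [-0.   0.1 -3.8] 0.779
   1  70  62  63  68  92 106 112 101  87
   9  68  73  90 102  98 104 107  96  79
  17  76  84 103 111 107  99  93  91  84
  25  72  84  96 108  99  87  83  88  84
  33  68  73  86  95  90  87  87  85  73
  41  70  82 101 107 103  98  94  80  71
  49  75  91 103 109 105 105 107  86  74
  57  69  77  87  96  94 100 109  84  64
  65  61  59  57  67  75  81  66  37  19
  73  18  15  33  28  24  21  16  15  22
  81   8  11  12  11  15  25  61  72  68
  89  13  14  14  22  42  74  99  87  72
  97  14  17  28  46  71  94 104  90  74
 105  37  55  63  67  74  82  94  80  70
 113  56  65  64  63  62  63  78  77  71
 121  56  63  62  61  61  64  80  77  68
 129  60  61  59  58  56  56  78  73  67
 137  52  56  56  56  57  68  78  75  73
 145  65  86  95  98 112  99  99 100 103
```

Request:
apply_moves --pt "-0.3 -0.3 0" --pt "-1 -0.5 0" --pt "-2 -0.5 0" --pt "-3 -0.5 0" --pt "-3.9 -0.5 0" --pt "-4.7 -0.5 0" --pt "-5.3 -0.5 0" --pt "-5.8 -0.5 0" --roll '[0, 0, 0, 0, 0, 0, 0, 0]' --gripper '[6, 6, 6, 6, 6, 6, 6, 6]'

```text
clock: 26.57
tool_pos: [0.6097, 0.0007, 0.1589]
eef_rot: [-0.516, 0.484, 0.516, 0.484]
contact_force: [0.4, -0.5, -2.8]
opening: 0.778
```

Request:
apply_moves --pt "-0.3 0 0" --pt "-0.5 0 0" --pt "-0.6 0 0" --pt "-0.6 0 0" --pt "-0.6 0 0" --pt "-0.6 0 0" --pt "-0.6 0 0" --pt "-0.6 0 0" --roll '[0, 0, 0, 0, 0, 0, 0, 0]' --gripper '[6, 6, 6, 6, 6, 6, 6, 6]'

```text
clock: 27.23
tool_pos: [0.6047, 0.0011, 0.1587]
eef_rot: [-0.516, 0.484, 0.516, 0.484]
contact_force: [-0.3, 0.1, -3.3]
opening: 0.78
```

Request:
apply_moves --pt "0.5 0 0" --pt "0 0 0" --pt "0.5 0 0" --pt "0 0 0" --pt "0.5 0 0" --pt "0 0 0" --pt "0 0 0" --pt "0 0 0" --roll '[0, 0, 0, 0, 0, 0, 0, 0]' --gripper '[6, 6, 6, 6, 6, 6, 6, 6]'

```text
clock: 27.9
tool_pos: [0.6042, 0.001, 0.1587]
eef_rot: [-0.516, 0.484, 0.516, 0.484]
contact_force: [0.1, 0.1, -3.0]
opening: 0.776
```

```bash
python3 - <<'E'
from h import *
look()
E
```

```text
[0.6044 0.001  0.1588] [ 1.  -0.1 -3.6] 0.778
   1  75  82  86  99  96  93  91  86  77
   9  77  93 108 112 104  98  92  84  75
  17  76  89 101 104 100  89  82  86  81
  25  70  74  83  90  87  85  89  94  87
  33  72  87 105 110 102  97  94  89  75
  41  73  95 107 111 108 106 106  87  71
  49  71  80  93  95 101 107 108  89  73
  57  66  68  68  69  88  97  97  85  66
  65  55  53  46  39  62  60  51  35  20
  73  15  19  15  15  16  14  20  22  31
  81  12  13  13  14  23  47  79  76  66
  89  11  16  22  22  48  81 100  88  74
  97  22  34  48  59  81  98 106  87  71
 105  60  65  66  67  80  92  95  76  66
 113  65  66  65  65  67  71  79  74  68
 121  61  64  62  61  62  65  74  72  68
 129  57  59  58  57  57  63  72  74  69
 137  52  59  62  56  56  66  77  75  78
 145 110 119 119 110 113 113 114 120 129
```

Request:
apply_moves --pt "0 0 0.5" --pt "0 0 1.5" --pt "0 0 3" --pt "0 0 4.5" --pt "0 0.15 5.5" --pt "0 0.6 6" --pt "0 1.3 6" --pt "0 2.3 6" --roll '[0, 0, 0, 0, 0, 0, 0, 0]' --gripper '[6, 6, 6, 6, 6, 6, 6, 6]'

```text
clock: 28.62
tool_pos: [0.6045, 0.024, 0.2187]
eef_rot: [0.515, -0.484, -0.515, -0.484]
contact_force: [-0.0, -0.9, -3.6]
opening: 0.777
```

Request:
apply_moves --pt "0 1.2 0" --pt "0 2.7 0" --pt "0 4.4 0" --pt "0 6.4 0" --pt "0 8.4 0" --pt "0 10.4 0" --pt "0 12.4 0" --pt "0 14.4 0" --roll '[0, 0, 0, 0, 0, 0, 0, 0]' --gripper '[6, 6, 6, 6, 6, 6, 6, 6]'

```text
clock: 29.28
tool_pos: [0.6035, 0.1707, 0.2178]
eef_rot: [-0.515, 0.484, 0.517, 0.483]
contact_force: [0.5, -0.2, -3.4]
opening: 0.779
```

Request:
apply_moves --pt "0 2 0" --pt "0 4 0" --pt "0 6 0" --pt "0 7.7 0" --pt "0 9 0" --pt "0 9.9 0" --pt "0 10.3 0" --pt "0 10.3 0" --roll '[0, 0, 0, 0, 0, 0, 0, 0]' --gripper '[6, 6, 6, 6, 6, 6, 6, 6]'

```text
clock: 29.95
tool_pos: [0.6041, 0.2721, 0.2184]
eef_rot: [-0.516, 0.484, 0.516, 0.483]
contact_force: [-0.2, -0.1, -3.2]
opening: 0.777
```

```bash
python3 - <<'E'
from h import *
look()
t=snap('top','base_top.png');s=snap('side','base_side.png')
z=lambda c,f:cv2.convertScaleAbs(cv2.resize(c,None,fx=f,fy=f,interpolation=cv2.INTER_CUBIC),alpha=1.2)
a=z(t['image'][190:255,240:335,::-1],8);b=z(s['image'][120:250,215:385,::-1],4)
print(a.shape,b.shape)
b=cv2.resize(s['image'][150:240,250:350,::-1],None,fx=3,fy=3,interpolation=cv2.INTER_CUBIC)
h=np.zeros((600,790,3),np.uint8);h[:390,:570]=cv2.resize(a,(570,390));h[:270,575:790]=b[:, 40:255];h[395:600,:260]=cv2.resize(s['image'][150:350,220:420,::-1],(260,205))
cv2.imwrite('pics/p.png',h)
E
```

```text
[0.6045 0.2707 0.2184] [-0.3 -0.  -2.1] 0.778
   1  71  72  98 108 100  97  95  91  82
   9  71  90 114 117 116 103  94  84  79
  17  70  74 100 113 108  91  82  85  92
  25  74  67  84  94  91  92  93  90  95
  33  72  90 114 116 115 101  96  92  83
  41  72  98 111 117 113 109 116 107  81
  49  71  75  95 101 107 114 116 114  84
  57  70  68  69  84 100 111 113 109  74
  65  64  62  64  70  90  96  91  47  26
  73  21  15  13  14  22  21  14  13  25
  81  12  16  14  13  12  15  15  47  75
  89  16  16  12  13  13  19  43  99  82
  97  22  20  17  15  46  82 106 114  91
 105  25  21  15  35  85 100  89  99  77
 113  14  16  18  40  62  63  67  85  74
 121  11  14  17  42  55  63  68  89  80
 129  15  15  15  25  47  55  65  81  75
 137  15  12  14  22  44  55  62  81  72
 145  16  17  19  21  66  98  92  88  81
(520, 760, 3) (520, 680, 3)
```

View pics/p.png

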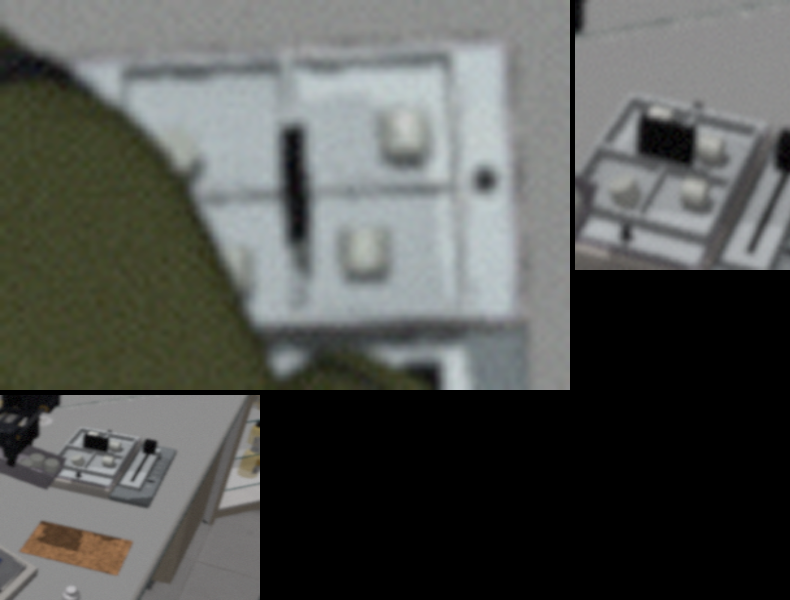

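```bash
cat >> h.py <<'E'
def totray(X):
    a=np.radians(3.7);d=np.array(X)[:2]-[.5634,.0455];return np.array([d[0]*np.cos(a)+d[1]*np.sin(a),-d[0]*np.sin(a)+d[1]*np.cos(a)])
E
python3 - <<'E'
from h import *
t=snap('top');s=snap('side')
for n,u,v in(('FL',182,155),('NL',237,265),('FR',405,133),('NR',363,250),('peg',485,180)):print(n,(totray(ray(t,240+u/6,190+v/6,.056))*1e3).round(0))
for n,u,v in(('FL',50,190),('NL',120,193),('FR?',135,148)):print('side',n,(totray(ray(s,250+(u+40)/3,150+v/3,.056))*1e3).round(0))
E
```

```text
FL [18. 55.]
NL [-39.  30.]
FR [ 24. -58.]
NR [-34. -34.]
peg [ -2. -97.]
side FL [14. 57.]
side NL [-45.  37.]
side FR? [-37. -31.]
```

Request:
apply_moves --pt "0.1 -0.15 0" --pt "0.3 -0.6 0" --pt "0.6 -1.4 0" --pt "1 -2.5 0" --pt "1.5 -3.9 0" --pt "2.1 -5.6 0" --pt "2.8 -7.5 0" --pt "3.5 -9.4 0" --roll '[0, 0, 0, 0, 0, 0, 0, 0]' --gripper '[6, 6, 6, 6, 6, 6, 6, 6]'

```text
clock: 30.87
tool_pos: [0.6404, 0.1741, 0.2187]
eef_rot: [0.516, -0.485, -0.515, -0.484]
contact_force: [-0.3, -0.3, -3.6]
opening: 0.774
```

Request:
apply_moves --pt "0.7 -1.9 0" --pt "1.3 -3.8 0" --pt "1.8 -5.6 0" --pt "2.2 -7.1 0" --pt "2.4 -8.2 0" --pt "2.4 -8.9 0" --pt "2.4 -9.3 0" --pt "2.4 -9.3 -0.5" --roll '[0, 0, 0, 0, 0, 0, 0, 0]' --gripper '[6, 6, 6, 6, 6, 6, 6, 6]'

```text
clock: 31.53
tool_pos: [0.664, 0.0836, 0.2146]
eef_rot: [0.516, -0.484, -0.515, -0.485]
contact_force: [0.1, 1.1, -2.7]
opening: 0.778
```

Request:
apply_moves --pt "0 0 -0.7" --pt "0 0 -1.7" --pt "0 0 -2.9" --pt "0 0 -4" --pt "0 0 -4.9" --pt "0 0 -5.3" --pt "0 0 -5.5" --pt "0 0 -5.5" --roll '[0, 0, 0, 0, 0, 0, 0, 0]' --gripper '[6, 6, 6, 6, 6, 6, 6, 6]'

```text
clock: 32.2
tool_pos: [0.6634, 0.0841, 0.1581]
eef_rot: [-0.515, 0.484, 0.516, 0.484]
contact_force: [-0.2, 0.1, -3.9]
opening: 0.778
```

Request:
apply_moves --pt "0.5 0 0" --pt "0 0 0" --pt "0.5 0 0" --pt "0 0 0" --pt "0.5 0 0" --pt "0 0 0" --pt "0.5 0 0" --pt "0 0 0" --roll '[0, 0, 0, 0, 0, 0, 0, 0]' --gripper '[6, 6, 6, 6, 6, 6, 6, 6]'

```text
clock: 32.87
tool_pos: [0.665, 0.084, 0.1589]
eef_rot: [0.516, -0.483, -0.515, -0.485]
contact_force: [0.1, 0.1, -2.1]
opening: 0.784
```

```bash
python3 - <<'E'
from h import *
look()
E
```

```text
[0.663  0.084  0.1587] [-1.6  0.2 -2.8] 0.775
   1  81  82  90  98  96  96  90  80  73
   9  74  65  66  74  80  82  79  79  72
  17  70  73  88  98  94  91  89  89  79
  25  77  94 109 114 104  98  94  98  81
  33  76  99 109 112 108 109 126 124 102
  41  68  79  84  85 101 111 114 103  84
  49  66  66  67  75 105 111 110  92  75
  57  68  65  68  72  97 107 109  89  72
  65  64  67  68  72  96 102  95  73  49
  73  29  37  37  35  42  32  21  12  11
  81   7  12  14  13  13  16  31  49  57
  89  10  10  11  12  14  28  60  90  77
  97  14  15  16  26  51  91 109  94  76
 105  14  18  36  54  79 103 103  85  71
 113  28  49  63  65  66  74  75  77  71
 121  29  50  63  62  62  65  76  83  70
 129  27  41  62  62  57  61  75  81  69
 137  19  33  52  54  53  58  76  78  71
 145  15  28  68  73  72  72  83  87 111
```

Request:
apply_moves --pt "0 0 0" --pt "0 0 0" --pt "0 0 0" --pt "0 0 0" --pt "0 0 0" --pt "0 0 0" --pt "0 0 0" --pt "0 0 0" --roll '[0, 0, 0, 0, 0, 0, 0, 0]' --gripper '[6, 6, 6, 6, 6, 6, 6, 6]'

```text
clock: 33.58
tool_pos: [0.6636, 0.0841, 0.1587]
eef_rot: [-0.516, 0.484, 0.516, 0.484]
contact_force: [0.1, 0.6, -2.6]
opening: 0.777
```

```bash
python3 - <<'E'
from h import *
look()
E
```

```text
[0.6636 0.0841 0.1587] [-0.2 -1.  -3.1] 0.775
   1  74  62  61  69  75  78  78  79  72
   9  74  63  66  72  80  83  82  82  74
  17  73  86 102 108  98  94  93  94  82
  25  78 104 112 114 106 104 112 115  81
  33  74  95 106 107 106 109 125 115  84
  41  67  71  73  75  99 111 113 101  82
  49  66  65  67  75 105 111 111  94  76
  57  67  67  67  72 101 108 106  82  65
  65  61  61  64  66  89  89  77  31  19
  73  16  15  24  21  25  19  14  15  17
  81   9  10  15  16  14  19  42  65  67
  89  15  14  14  13  16  41  96  93  77
  97  15  15  19  35  64 100 111  94  74
 105  17  28  58  67  74  95  94  82  71
 113  34  53  65  65  63  67  77  86  71
 121  31  48  61  62  61  65  77  79  70
 129  24  39  60  58  56  60  74  80  69
 137  19  34  52  54  55  63  75  79  71
 145  18  42  77  83  82  79  90 110 120
```

Request:
apply_moves --pt "0 0.3 0" --pt "0 1 0" --pt "0 2 0" --pt "-0.3 3 0" --pt "-0.9 3.6 0" --pt "-1.8 3.8 0" --pt "-2.8 3.8 0" --pt "-3.7 3.8 0" --roll '[0, 0, 0, 0, 0, 0, 0, 0]' --gripper '[6, 6, 6, 6, 6, 6, 6, 6]'

```text
clock: 34.3
tool_pos: [0.6252, 0.1237, 0.1588]
eef_rot: [-0.516, 0.483, 0.516, 0.483]
contact_force: [-0.2, 0.2, -4.0]
opening: 0.777
```

Request:
apply_moves --pt "-0.9 0 0" --pt "-1.7 0 0" --pt "-2.3 0 0" --pt "-2.7 0 0" --pt "-2.9 0 0" --pt "-3 0 0" --pt "-3 0 0" --pt "-3 0 0" --roll '[0, 0, 0, 0, 0, 0, 0, 0]' --gripper '[6, 6, 6, 6, 6, 6, 6, 6]'

```text
clock: 34.97
tool_pos: [0.597, 0.1221, 0.1588]
eef_rot: [0.516, -0.484, -0.515, -0.484]
contact_force: [-0.7, -0.2, -2.8]
opening: 0.78
```

Request:
apply_moves --pt "0.5 0 0" --pt "0 0 0" --pt "0.5 0 0" --pt "0 0 0" --pt "0.5 0 0" --pt "0 0 0" --pt "0.5 0 0" --pt "0 0 0" --roll '[0, 0, 0, 0, 0, 0, 0, 0]' --gripper '[6, 6, 6, 6, 6, 6, 6, 6]'

```text
clock: 35.63
tool_pos: [0.5982, 0.122, 0.1589]
eef_rot: [0.516, -0.483, -0.515, -0.485]
contact_force: [0.7, -0.8, -2.9]
opening: 0.776
```

```bash
python3 - <<'E'
from h import *
look()
E
```

```text
[0.596  0.122  0.1587] [-1.4 -0.4 -2.2] 0.776
   1  63  65  69  79  82  85  85  85  76
   9  66  89 109 110  99  96  91  88  74
  17  72 101 111 115 111 109 108 110  89
  25  68  86  94 100 105 112 120 142 109
  33  64  67  69  76  85 109 125 148  98
  41  68  64  65  70  79  93  96  89  77
  49  67  67  67  86 106 121 122 101  81
  57  67  68  68  75 102 110 111  92  75
  65  64  63  65  69  91  86  83  63  41
  73  21  16  23  21  23  17  14   9  11
  81  11   9  11  14  14  15  32  56  57
  89  15  16  15  13  17  54  91  96  74
  97  14  14  19  33  63  99 111  97  79
 105  20  33  51  70  87 110 111  95  74
 113  26  44  60  68  71  81  84  85  74
 121  17  36  52  62  62  65  75  80  71
 129  19  32  47  61  60  66  75  74  68
 137  19  26  40  55  54  54  73  77  69
 145  24  39  67  80  85  89  92 112 114
```

Request:
apply_moves --pt "0.5 0 0" --pt "0 0 0" --pt "0.5 0 0" --pt "0 0 0" --pt "0.5 0 0" --pt "0 0 0" --pt "0.5 0 0" --pt "0 0 0" --roll '[0, 0, 0, 0, 0, 0, 0, 0]' --gripper '[6, 6, 6, 6, 6, 6, 6, 6]'

```text
clock: 36.35
tool_pos: [0.5982, 0.122, 0.1589]
eef_rot: [0.516, -0.483, -0.515, -0.485]
contact_force: [0.4, 0.5, -2.8]
opening: 0.78
```

Request:
apply_moves --pt "0.5 0 0" --pt "0 0 0" --pt "0.5 0 0" --pt "0 0 0" --pt "0.5 0 0" --pt "0 0 0" --pt "0 0 0" --pt "0 0 0" --roll '[0, 0, 0, 0, 0, 0, 0, 0]' --gripper '[6, 6, 6, 6, 6, 6, 6, 6]'

```text
clock: 37.02
tool_pos: [0.5962, 0.1221, 0.1587]
eef_rot: [-0.516, 0.484, 0.516, 0.484]
contact_force: [0.4, 0.2, -2.4]
opening: 0.78
```

```bash
python3 - <<'E'
from h import *
look()
E
```

```text
[0.5964 0.1221 0.1588] [ 0.1 -0.6 -2.5] 0.779
   1  63  63  63  69  89  94  96  90  78
   9  63  63  63  70  79  81  80  81  76
  17  64  64  64  70  76  80  81  88  83
  25  66  65  64  70  76  80  81  89  79
  33  65  65  65  71  76  80  81  84  77
  41  66  64  64  72  86  90  93  91  78
  49  67  67  69  77 108 122 120  99  78
  57  68  68  68  75 102 109 107  95  69
  65  54  50  54  56  73  62  57  38  22
  73  13  12  14  16  14  15   9  14  21
  81  10  14  13  15  16  20  47  72  69
  89  16  16  12  23  43  79 102 101  75
  97  15  17  27  50  77 112 114  98  78
 105  22  40  58  73  87 107 106  84  73
 113  18  42  58  65  66  70  76  84  70
 121  17  36  51  62  63  65  76  80  72
 129  16  29  47  58  56  57  73  77  70
 137  21  26  41  55  56  65  75  81  76
 145  31  59  95 115 109 112 123 129 130
```

Request:
apply_moves --pt "0 0 1" --pt "0 0 3" --pt "0 0 5" --pt "0 0 7" --pt "0 -0.3 8" --pt "0 -1 8" --pt "-0.5 -2.2 8" --pt "-1 -3.6 8" --roll '[0, 0, 0, 0, 0, 0, 0, 0]' --gripper '[6, 6, 6, 6, 6, 6, 6, 6]'

```text
clock: 37.73
tool_pos: [0.5855, 0.0848, 0.2377]
eef_rot: [-0.515, 0.484, 0.516, 0.483]
contact_force: [-1.1, -0.1, -3.0]
opening: 0.775
```

Request:
apply_moves --pt "-0.6 -2 0" --pt "-1.4 -4.2 0" --pt "-2.4 -6.6 0" --pt "-3.6 -9 0" --pt "-4.8 -11.4 0" --pt "-6 -13.8 0" --pt "-7.2 -16.2 0" --pt "-8.2 -18.6 0" --roll '[0, 0, 0, 0, 0, 0, 0, 0]' --gripper '[6, 6, 6, 6, 6, 6, 6, 6]'

```text
clock: 38.4
tool_pos: [0.5015, -0.1026, 0.2373]
eef_rot: [-0.514, 0.485, 0.516, 0.483]
contact_force: [0.5, -0.4, -2.4]
opening: 0.775
```

Request:
apply_moves --pt "-1 -2.4 0" --pt "-2 -4.8 0" --pt "-3 -7.2 0" --pt "-3.8 -9.4 0" --pt "-4.4 -11.2 0" --pt "-4.8 -12.4 0" --pt "-5 -13 0" --pt "-5 -13 0" --roll '[0, 0, 0, 0, 0, 0, 0, 0]' --gripper '[6, 6, 6, 6, 6, 6, 6, 6]'

```text
clock: 39.07
tool_pos: [0.4522, -0.2322, 0.2376]
eef_rot: [-0.514, 0.486, 0.515, 0.484]
contact_force: [-0.9, 0.7, -1.8]
opening: 0.775
```

```bash
python3 - <<'E'
from h import *
t=snap('top','q_top.png');s=snap('side','q_side.png');look()
g=cv2.cvtColor(t['image'],cv2.COLOR_RGB2GRAY)
u0,v0=proj(t,[.64,.17,.05]);u1,v1=proj(t,[.485,-.08,.05]);print(u0,v0,u1,v1)
print('cols',int(u0))
for v in range(int(v0)-1,int(v1)+2):print(v,' '.join('%3d'%k for k in g[v,int(u0):int(u1)+2]))
E
```

```text
[ 0.4546 -0.2289  0.2385] [ 0.2 -0.2 -1.8] 0.772
   1  67  61  62  59  61  64  60  63  62
   9  63  59  58  57  60  61  65  67  67
  17  62  59  58  59  60  62  68  75  74
  25  64  60  59  59  60  62  70  75  73
  33  63  60  60  59  60  62  65  68  64
  41  63  60  60  59  59  61  63  65  64
  49  64  61  61  61  63  65  69  66  64
  57  46  49  43  52  51  58  52  56  47
  65  18  11  10  10  15  13  17  13  18
  73  16  15  19  18  29  27  38  29  35
  81  34  47  46  58  58  69  69  69  64
  89  63  63  65  66  69  74  78  72  68
  97  65  66  65  64  68  77  78  73  65
 105  64  64  64  65  68  72  73  68  64
 113  64  64  64  65  70  77  77  71  67
 121  63  63  63  66  72  73  70  65  64
 129  62  61  61  64  72  74  71  67  66
 137  67  71  67  71  72  76  76  73  78
 145  74  73  68  69  67  70  82  95  99
248.06574178279394 195.2284148716881 330.0280898676615 247.7663006737177
cols 248
194 112 112 113 110 110 110 111 113 110 114 113 113 112 111 113 109 112 111 112 108 112 114 113 112 113 112 111 114 111 112 115 113 112 112 112 113 111 113 111 112 111 112 112 114 116 112 11
[... 17809 characters left out ...]
  92 100 110 113 109
247 113 113 109 100  91  83  78  80  73  72  83  85  84  77  71  65  65  64  62  61  55  56  54  57  57  65  61  63  62  63  59  63  63  61  64  62  62  67  75  79  78  72  64  61  61  69  73  80  82  88  83  85  86  86  89  88  84  86  77  75  82  87  89  90  91  89  95 100 101  97  95  94  96  95  93  98  96  96  93  91 101 112 110 111
248 108 111 114  97  84  83  77  80  79  84  80  83  89  87  74  69  68  70  63  64  61  61  64  66  79  81  85  83  80  81  83  86  88  87  87  90  86  85  94  97  96  89  86  93  89  93 102 112 113 117 119 117 123 122 124 126 126 124 115 108 105 107 106 108 110 118 126 130 130 120 102  97  98  95  95 100  99  96  90  93 100 113 116 113
```

```bash
python3 - <<'E'
from h import *
t=snap('top');s=snap('side')
for n,q,b0 in(('top','q_top.png','a_top.png'),('side','q_side.png','base_side.png')):
    q=cv2.imread('pics/'+q).astype(int);b=cv2.imread('pics/'+b0).astype(int)
    d=np.abs(q-b).max(2)>25
    k,l,st,c=cv2.connectedComponentsWithStats(d.astype(np.uint8))
    for i in range(1,k):
        if st[i,4]>12:print(n,st[i],c[i].round(1),ray(t if n=='top' else s,*c[i],.015).round(3),q[int(c[i][1]),int(c[i][0])],b[int(c[i][1]),int(c[i][0])])
E
```

```text
top [ 252  198   73   45 1615] [294.7 217.6] [0.578 0.025 0.015] [160 158 151] [126 117 119]
top [261 201  14   2  18] [267.4 201.4] [0.627 0.111 0.015] [102 101  96] [129 118 122]
top [266 217   7   4  15] [269.5 219.1] [0.572 0.103 0.015] [92 97 93] [128 119 120]
top [ 185  223   33   54 1294] [201.5 250.3] [0.471 0.311 0.015] [ 57  89 120] [22 21 24]
top [253 223  36  23 500] [269.5 233.3] [0.527 0.103 0.015] [153 157 152] [125 115 118]
top [  354   227   206   193 15446] [475.5 311.7] [ 0.299 -0.53   0.015] [23 35 34] [100 108 104]
top [222 232   5   6  28] [224.1 234.7] [0.521 0.243 0.015] [153 158 153] [106 107 108]
top [344 235   8  20 121] [347.7 244.1] [ 0.498 -0.14   0.015] [113 115 110] [148 145 140]
top [288 249   9  16 116] [291.8 256.3] [0.458 0.033 0.015] [76 82 75] [19 18 20]
top [306 249   9  13  94] [309.9 254.8] [ 0.463 -0.023  0.015] [12  9  7] [66 66 62]
top [346 258   7  20 114] [349.1 268.1] [ 0.425 -0.144  0.015] [111 112 109] [147 143 137]
top [   0  304  107  116 7688] [ 41.1 365.2] [0.123 0.774 0.015] [85 84 82] [69 72 71]
top [264 358  34  14 270] [280.2 3
[... 1474 characters left out ...]
96]
side [440 242  43  29 795] [459.  257.6] [0.114 0.019 0.015] [150 147 143] [83 83 81]
side [551 247   9  16 109] [555.8 255. ] [-0.11  -0.1    0.015] [98 96 94] [171 170 165]
side [324 251  12   4  38] [329.5 252.2] [0.415 0.144 0.015] [112 108 104] [75 73 70]
side [274 261   7   6  31] [276.9 263.3] [0.519 0.238 0.015] [179 184 183] [143 143 144]
side [272 264  12   8  40] [278.3 268.4] [0.509 0.252 0.015] [135 139 139] [141 141 141]
side [249 273  35  29 613] [266.9 287.4] [0.507 0.318 0.015] [ 62  90 122] [40 57 79]
side [292 285  19   7  55] [300.9 288.4] [0.435 0.286 0.015] [ 73 104 142] [51 69 93]
side [540 293  20  12  90] [552.1 297.7] [-0.095  0.061  0.015] [36 49 48] [51 77 74]
```

Request:
apply_moves --pt "0.3 2 0" --pt "0.6 5.5 0" --pt "0.9 9 0" --pt "1.2 12.5 0" --pt "1.5 16 0" --pt "1.8 19.5 0" --pt "2 23 0" --pt "2 26.5 0" --roll '[0, 0, 0, 0, 0, 0, 0, 0]' --gripper '[6, 6, 6, 6, 6, 6, 6, 6]'

```text
clock: 39.98
tool_pos: [0.4747, 0.0379, 0.2389]
eef_rot: [0.516, -0.483, -0.516, -0.484]
contact_force: [1.1, -0.1, -1.8]
opening: 0.772
```

Request:
apply_moves --pt "0 3.5 0" --pt "0 7 0" --pt "0 10.5 0" --pt "0 14 0" --pt "0 17.5 0" --pt "0 21 0" --pt "0 24.5 0" --pt "0 27.4 0" --roll '[0, 0, 0, 0, 0, 0, 0, 0]' --gripper '[6, 6, 6, 6, 6, 6, 6, 6]'

```text
clock: 40.65
tool_pos: [0.4732, 0.3132, 0.2389]
eef_rot: [-0.516, 0.482, 0.517, 0.483]
contact_force: [0.1, -0.4, -1.6]
opening: 0.778
```

Request:
apply_moves --pt "0 0.5 0" --pt "0 0.5 -2" --pt "0 0.5 -5" --pt "0 0.5 -8" --pt "0 0.5 -11" --pt "0 0.5 -12.5" --pt "0 0.5 -13" --pt "0 0.5 -13" --roll '[0, 0, 0, 0, 0, 0, 0, 0]' --gripper '[6, 6, 6, 6, 6, 6, 6, 6]'

```text
clock: 41.32
tool_pos: [0.4736, 0.314, 0.1077]
eef_rot: [-0.516, 0.484, 0.516, 0.483]
contact_force: [-0.3, -0.7, -2.4]
opening: 0.777
```

```bash
python3 - <<'E'
from h import *
st=r.get_state();print(st['tool_pos'],st['contact_force'],st['opening'])
E
```

```text
[0.47356078 0.31404949 0.10766889] [-0.32263399 -0.73046201 -2.43672796] 0.7771222382282629
```

Request:
apply_moves --pt "0 0 -0.6" --pt "0 0 -1.1" --pt "0 0 -1.4" --pt "0 0 -1.7" --pt "0 0 -2.0" --pt "0 0 -2.3" --pt "0 0 -2.6" --pt "0 0 -2.6" --roll '[0, 0, 0, 0, 0, 0, 0, 0]' --gripper '[6, 6, 6, 6, 6, 6, 6, 6]' --newtons 20

```text
clock: 41.98
tool_pos: [0.4745, 0.3141, 0.0824]
eef_rot: [-0.515, 0.484, 0.516, 0.484]
contact_force: [1.0, 1.5, 0.3]
opening: 0.782
```

```bash
python3 - <<'E'
from h import *
st=r.get_state();print(st['tool_pos'],st['contact_force'],st['moment'])
E
```

```text
[0.47450102 0.31411107 0.08243532] [0.98391108 1.48198566 0.30170661] [ 0.14492856 -0.08913336 -0.07039901]
```

Request:
apply_moves --pt "0 0 0" --pt "0 0 0" --pt "0 0 0" --pt "0 0 0" --pt "0 0 2" --pt "0 0 5" --pt "0 0 9" --pt "0 0 12" --roll '[0, 0, 0, 0, 0, 0, 0, 0]' --gripper '[7.5, 8.8, 8.8, 8.8, 8.8, 8.8, 8.8, 8.8]'

```text
clock: 42.65
tool_pos: [0.4744, 0.3143, 0.2049]
eef_rot: [-0.516, 0.484, 0.516, 0.484]
contact_force: [0.4, 0.2, -0.9]
opening: 0.995
```

Request:
apply_moves --pt "0 -4 1" --pt "0 -8 1" --pt "0 -12 1" --pt "0 -16 1" --pt "0 -20 1" --pt "0 -24 1" --pt "0 -28 1" --pt "0 -30 1" --roll '[-7, -14, -21, -28, -35, -42, -49, -56]' --gripper '[4.2, 4.2, 4.2, 4.2, 4.2, 4.2, 4.2, 4.2]'

```text
clock: 43.32
tool_pos: [0.4735, 0.0083, 0.2127]
eef_rot: [-0.225, 0.672, 0.223, 0.67]
contact_force: [0.2, -0.2, 0.6]
opening: 0.475
```

Request:
apply_moves --pt "0 -4 0" --pt "0 -8 0" --pt "0 -10 0" --pt "0 -10 0" --pt "0 -10 0" --pt "0 -10 0" --pt "0 -10 0" --pt "0 -10 0" --roll '[-7.7, -7.7, -7.7, -7.7, -7.7, -7.7, -7.7, -7.7]' --gripper '[4.2, 4.2, 4.2, 4.2, 4.2, 4.2, 4.2, 4.2]'

```text
clock: 43.98
tool_pos: [0.4747, -0.0842, 0.2128]
eef_rot: [-0.183, 0.683, 0.184, 0.683]
contact_force: [0.2, 0.4, -0.3]
opening: 0.476
```

```bash
python3 - <<'E'
from h import *
st=r.get_state();print(st['tool_pos'],st['opening'])
t=snap('top','r_top.png');s=snap('side','r_side.png')
g=cv2.cvtColor(t['image'],cv2.COLOR_RGB2GRAY);h=cv2.cvtColor(s['image'],cv2.COLOR_RGB2GRAY)
p=blob(g,224,234.7,6,1);print(p,ray(t,p[0],p[1],.013))
print('side z.013',[ (ray(s,u,v,.013)).round(4) for u,v in((277,264.5),(277,266))])
print(g[226:244,214:234]);print(h[252:278,264:292])
q=cv2.imread('pics/r_top.png').astype(int);b=cv2.imread('pics/a_top.png').astype(int)
print('shaker region mean diff',np.abs(q-b)[220:280,183:220].mean())
# shaker rim / handle dark mask
m=(g[215:285,180:225]<45);yy,xx=np.nonzero(m);print('dark',xx.mean()+180,yy.mean()+215,m.sum())
m0=(cv2.cvtColor(b.astype(np.uint8),cv2.COLOR_BGR2GRAY)[215:285,180:225]<45);yy,xx=np.nonzero(m0);print('dark0',xx.mean()+180,yy.mean()+215,m0.sum())
E
```

```text
[ 0.4747106  -0.08424078  0.2127956 ] 0.4758487432298161
(np.float64(224.34711964549484), np.float64(234.76957163958642), np.float64(677.0)) [0.5203869  0.24264465 0.013     ]
side z.013 [array([0.518 , 0.2396, 0.013 ]), array([0.5159, 0.2441, 0.013 ])]
[[ 98 110 112 117 118 117 116 116 115 114 115 118 118 116 119 115 117 119
  113 117]
 [104 109 116 115 119 119 115 119 117 117 118 117 116 118 117 114 115 118
  117 115]
 [106 111 116 119 113 118 115 116 120 116 119 115 116 114 116 120 117 113
  117 117]
 [101 110 116 115 116 115 114 117 116 116 117 117 117 120 119 118 117 115
  113 117]
 [ 95 109 117 116 118 117 118 113 118 116 120 117 116 115 113 118 115 117
  119 115]
 [100 112 115 113 116 116 116 114 118 122 130 131 127 123 116 117 119 116
  116 118]
 [ 97 108 117 115 117 112 113 116 126 138 144 145 139 130 119 110 114 119
  118 121]
 [104 114 116 116 118 117 117 120 134 150 160 157 152 135 120 107 108 109
  113 119]
 [106 114 111 119 115 117 118 124 138 153 164 162 149 139 120 104 110 115
  116 116]
 [ 99 114 118 117 118 120 115 123 141 155 163 161 153 133 117 103 109 115
  118 1
[... 3163 characters left out ...]
  69  66  66  66  60  50  35  24  18  17  21  19   6
   10  16  19  32  40  54  73  97 110 118]
 [ 64  66  67  64  66  68  67  66  65  56  40  28  14  21  17  17  13  17
    6  15  25  40  56  63  67  83  91 101]
 [ 69  69  69  68  69  68  65  66  57  49  25  18  24  16  18  11   8  16
    7  19  37  50  61  66  64  70  75  77]
 [ 81  72  71  68  68  68  66  65  52  37  25  18  15  15  16  21  14  18
    7  20  48  58  63  63  66  66  67  68]
 [ 99  94  90  80  78  76  69  61  45  28  24  17  14  22  23   9  16  11
   14  33  54  62  64  64  64  66  62  69]]
shaker region mean diff 16.893243243243244
dark 199.34965034965035 247.97202797202797 143
dark0 201.874251497006 249.25149700598803 167
```

Request:
apply_moves --pt "0.5 4 0" --pt "1.2 8 0" --pt "2 12 0" --pt "2.8 16 0" --pt "3.4 20 0" --pt "4 24 0" --pt "4.5 28 0" --pt "4.5 31.5 0" --roll '[0, 0, 0, 0, 0, 0, 0, 0]' --gripper '[4.2, 4.2, 4.2, 4.2, 4.2, 4.2, 4.2, 4.2]'

```text
clock: 44.75
tool_pos: [0.5198, 0.233, 0.2128]
eef_rot: [-0.183, 0.682, 0.184, 0.683]
contact_force: [0.5, 0.3, 0.9]
opening: 0.473
```

Request:
apply_moves --pt "0 1.1 0" --pt "0 1.1 -2" --pt "0 1.1 -5" --pt "0 1.1 -8" --pt "0 1.1 -11" --pt "0 1.1 -12" --pt "0 1.1 -12" --pt "0 1.1 -12" --roll '[0, 0, 0, 0, 0, 0, 0, 0]' --gripper '[4.2, 4.2, 4.2, 4.2, 4.2, 4.2, 4.2, 4.2]'

```text
clock: 45.42
tool_pos: [0.5196, 0.2401, 0.0931]
eef_rot: [-0.183, 0.683, 0.183, 0.683]
contact_force: [0.3, 0.4, -0.1]
opening: 0.475
```

Request:
apply_moves --pt "0 0 -2" --pt "0 0 -4" --pt "0 0 -5.5" --pt "0 0 -6.8" --pt "0 0 -7.3" --pt "0 0 -7.3" --pt "0 0 -7.3" --pt "0 0 -7.3" --roll '[0, 0, 0, 0, 0, 0, 0, 0]' --gripper '[4.2, 4.2, 4.2, 4.2, 4.2, 4.2, 4.2, 4.2]'

```text
clock: 46.08
tool_pos: [0.5204, 0.2404, 0.0209]
eef_rot: [-0.182, 0.682, 0.183, 0.684]
contact_force: [-1.2, 0.4, -0.6]
opening: 0.476
```

Request:
apply_moves --pt "0 0 0" --pt "0 0 0" --pt "0 0 0" --pt "0 0 0" --pt "0 0 0" --pt "0 0 0" --pt "0 0 0" --pt "0 0 0" --roll '[0, 0, 0, 0, 0, 0, 0, 0]' --gripper '[3, 1.5, 1.5, 1.5, 1.5, 1.5, 1.5, 1.5]' --newtons 12

```text
clock: 46.75
tool_pos: [0.5199, 0.2401, 0.0201]
eef_rot: [-0.183, 0.683, 0.183, 0.683]
contact_force: [0.5, -0.5, 5.8]
opening: 0.263
```

Request:
apply_moves --pt "0 0 1" --pt "0 0 4" --pt "0 0 8" --pt "0 0 12" --pt "0 0 13" --pt "0.8 -2 13" --pt "2 -5.5 13" --pt "3.3 -9 13" --roll '[0, 0, 0, 0, 0, -6, -12, -18]' --gripper '[1.5, 1.5, 1.5, 1.5, 1.5, 1.5, 1.5, 1.5]' --newtons 20

```text
clock: 47.42
tool_pos: [0.5521, 0.1507, 0.1502]
eef_rot: [-0.073, 0.703, 0.074, 0.703]
contact_force: [1.1, -0.8, -0.0]
opening: 0.26
```

Request:
apply_moves --pt "1.3 -3.5 0" --pt "2.6 -7 0" --pt "3.9 -10.5 0" --pt "4.6 -12.2 0" --pt "4.6 -12.7 0" --pt "4.6 -12.7 0" --pt "4.6 -12.7 0" --pt "4.6 -12.7 0" --roll '[-4, -8.3, -8.3, -8.3, -8.3, -8.3, -8.3, -8.3]' --gripper '[1.5, 1.5, 1.5, 1.5, 1.5, 1.5, 1.5, 1.5]'

```text
clock: 48.08
tool_pos: [0.5977, 0.026, 0.1496]
eef_rot: [-0.023, 0.707, 0.024, 0.706]
contact_force: [0.4, 0.1, 0.6]
opening: 0.264
```

```bash
python3 - <<'E'
from h import *
st=r.get_state();print(st['tool_pos'],st['opening']*88,st['contact_force'])
E
```

```text
[0.59772942 0.02604386 0.1496412 ] 23.242498590953197 [0.4143575  0.14679273 0.560377  ]
```

Request:
apply_moves --pt "0 -0.4 -1" --pt "0 -0.4 -3" --pt "0 -0.4 -5" --pt "0 -0.4 -6.6" --pt "0 -0.4 -7.4" --pt "0 -0.4 -7.4" --pt "0 -0.4 -7.4" --pt "0 -0.4 -7.4" --roll '[0, 0, 0, 0, 0, 0, 0, 0]' --gripper '[1.5, 1.5, 1.5, 1.5, 1.5, 1.5, 1.5, 1.5]'

```text
clock: 48.75
tool_pos: [0.5991, 0.0194, 0.0764]
eef_rot: [-0.022, 0.706, 0.023, 0.707]
contact_force: [0.4, 0.2, 0.5]
opening: 0.26
```

Request:
apply_moves --pt "0 0 0" --pt "0 0 0" --pt "0 0 0" --pt "0 0 0" --pt "0 0 2" --pt "0 0 6" --pt "0 0 9" --pt "0 0 9" --roll '[0, 0, 0, 0, 0, 0, 0, 0]' --gripper '[3.4, 3.4, 3.4, 3.4, 3.4, 3.4, 3.4, 3.4]'

```text
clock: 49.42
tool_pos: [0.6024, 0.0192, 0.1717]
eef_rot: [-0.022, 0.703, 0.022, 0.711]
contact_force: [0.4, 0.3, -0.1]
opening: 0.39
```

Request:
apply_moves --pt "-2 -4 2" --pt "-4 -8 4" --pt "-6 -12 5" --pt "-8 -16 5" --pt "-9 -20 5" --pt "-9 -23 5" --pt "-9 -24 5" --pt "-9 -24 5" --roll '[0, 7, 14, 21, 28, 35, 42, 49]' --gripper '[5, 5, 5, 5, 5, 5, 5, 5]'

```text
clock: 50.08
tool_pos: [0.5065, -0.2283, 0.2154]
eef_rot: [-0.313, 0.635, 0.311, 0.633]
contact_force: [-0.4, -0.4, -0.5]
opening: 0.569
```

```bash
python3 - <<'E'
from h import *
print(r.get_state()['tool_pos'])
t=snap('top','s_top.png');s=snap('side','s_side.png')
g=cv2.cvtColor(t['image'],cv2.COLOR_RGB2GRAY)
print('cols 286-316')
for v in range(198,242):print(v,' '.join('%3d'%k for k in g[v,286:317]))
for n,q,b0,b in(('top','s_top.png','q_top.png',t),('side','s_side.png','q_side.png',s)):
    d=np.abs(cv2.imread('pics/'+q).astype(int)-cv2.imread('pics/'+b0)).max(2)>22
    k,l,st,c=cv2.connectedComponentsWithStats(d.astype(np.uint8))
    for i in range(1,k):
        X=ray(b,*c[i],.05)
        if st[i,4]>8 and .35<X[0]<.75 and -.1<X[1]<.4:print(n,st[i],c[i].round(1),(totray(X)*1e3).round(0),X.round(3))
E
```

```text
[ 0.50648474 -0.22827553  0.21537743]
cols 286-316
198 126 127 122 127 120 125 130 131 130 126 124 118 121 125 125 124 123 119 118 117 119 117 117 115 114 111 114 114 122 132 140
199 123 129 124 117 115 118 119 119 123 118 119 119 117 118 120 120 117 114 110 101 105 103 101  98  96  94  95  94 101 128 150
200 115 126 122 102 102  97  95  87  93  92  99 102 106 104 109 104 108 103  98 102 102 100  99  97  99 104 114 102  99 128 151
201 108 125 125 120 117 109  99  98  97  98 103 119 128 128 126 126 127 128 125 127 127 127 132 129 129 134 139 127 116 132 153
202 123 132 130 141 146 140 128 128 125 126 128 143 147 155 148 148 152 151 152 153 151 151 148 150 151 153 153 143 121 133 148
203 137 134 133 147 154 153 148 144 142 145 148 152 155 155 161 157 157 158 153 158 159 155 162 156 161 161 158 147 130 130 147
204 135 137 140 148 150 148 145 145 145 149 150 149 148 149 154 162 160 158 158 159 159 158 161 159 160 158 162 147 135 134 143
205 142 137 142 146 148 137 136 138 150 152 148 142 134 143 152 160 158 159 159 159 159 155 157 162 159 156 159 152 138 140 146
206 136 142 147 150 139 1
[... 4254 characters left out ...]
 154 157 157 155 154 155 157 157 154 152 156 152 151 149 152 147 143 131
240 159 151 136 131 129 143 154 156 157 153 155 157 155 154 152 155 152 155 155 153 153 151 154 148 149 148 147 143 144 131 131
241 148 144 134 134 136 141 148 143 142 142 143 146 143 138 142 145 148 148 147 149 150 144 153 143 142 141 142 139 133 129 129
top [290 205  10  10  65] [294.6 210.2] [ 32. -20.] [0.597 0.028 0.05 ]
top [ 184  223   31   53 1291] [200.2 248.2] [-69. 269.] [0.477 0.309 0.05 ]
top [222 232   5   6  27] [224.1 234.7] [-32. 196.] [0.519 0.239 0.05 ]
side [278 196   6   5  22] [280.7 197.7] [ 40. -16.] [0.604 0.032 0.05 ]
side [ 245  257   75   59 2543] [281.5 287.7] [-80. 292.] [0.464 0.331 0.05 ]
```

Request:
apply_moves --pt "-1 3 -1" --pt "-2 6.5 -3" --pt "-3 10 -5" --pt "-4 13.5 -7" --pt "-4.4 17 -9" --pt "-4.4 20 -9.5" --pt "-4.4 20.8 -9.5" --pt "-4.4 20.8 -9.5" --roll '[7, 14, 21, 28, 35, 41, 41, 41]' --gripper '[5, 5, 5, 5, 5, 5, 5, 5]'

```text
clock: 50.85
tool_pos: [0.4646, -0.0085, 0.1207]
eef_rot: [-0.516, 0.482, 0.517, 0.484]
contact_force: [0.2, -0.3, -0.2]
opening: 0.571
```

Request:
apply_moves --pt "0 0 0" --pt "0 0 0" --pt "0 0 0" --pt "0 0 -2" --pt "0 0 -4" --pt "0 0 -5.8" --pt "0 0 -5.8" --pt "0 0 -5.8" --roll '[0, 0, 0, 0, 0, 0, 0, 0]' --gripper '[5, 5, 5, 5, 5, 5, 5, 5]'

```text
clock: 51.52
tool_pos: [0.4643, -0.0141, 0.0626]
eef_rot: [-0.515, 0.485, 0.515, 0.484]
contact_force: [-0.9, -0.6, -0.1]
opening: 0.569
```

```bash
python3 - <<'E'
from h import *
from scipy.spatial.transform import Rotation as Ro
st=r.get_state();m=Ro.from_quat(st['eef_rot']).as_matrix();print(st['tool_pos'],st['contact_force'],np.degrees(np.arctan2(m[1,2],m[0,2])))
E
```

```text
[ 0.46426014 -0.01410915  0.06260414] [-0.88311296 -0.58914009 -0.14236146] 93.51649743122749
```

Request:
apply_moves --pt "0 -0.6 0" --pt "0 -0.6 0" --pt "0 -0.6 0" --pt "0 -0.6 0" --pt "0 -0.6 0" --pt "0 -0.6 0" --pt "0 -0.6 0" --pt "0 -0.6 0" --roll '[0, 0, 0, 0, 0, 0, 0, 0]' --gripper '[5, 5, 5, 3, 1.5, 1.5, 1.5, 1.5]' --newtons 15

```text
clock: 52.18
tool_pos: [0.4646, -0.0188, 0.0628]
eef_rot: [-0.516, 0.484, 0.516, 0.484]
contact_force: [-0.1, -0.2, 1.0]
opening: 0.225
```

Request:
apply_moves --pt "0 0 0" --pt "0 0 0" --pt "0 0 0" --pt "0 0 0" --pt "0 0 0" --pt "0 0 0" --pt "0 0 0" --pt "0 0 0" --roll '[0, 0, 0, 0, 0, 0, 0, 0]' --gripper '[1.5, 1.5, 1.5, 1.5, 1.5, 1.5, 1.5, 1.5]'

```text
clock: 52.85
tool_pos: [0.4646, -0.0188, 0.0628]
eef_rot: [-0.516, 0.484, 0.516, 0.484]
contact_force: [-1.2, 0.6, 2.4]
opening: 0.224
```

```bash
python3 - <<'E'
from h import *
st=r.get_state();print(st['tool_pos'],st['contact_force'],st['opening']*88)
E
```

```text
[ 0.46461308 -0.01879114  0.06279492] [-1.23201884  0.5982314   2.3696186 ] 19.668754890367868
```

Request:
apply_moves --pt "-0.06 1 0" --pt "-0.16 2.5 0" --pt "-0.26 4 0" --pt "-0.36 5.5 0" --pt "-0.46 7 0" --pt "-0.56 8.5 0" --pt "-0.62 9.5 0" --pt "-0.64 9.8 0" --roll '[0, 0, 0, 0, 0, 0, 0, 0]' --gripper '[1.5, 1.5, 1.5, 1.5, 1.5, 1.5, 1.5, 1.5]'

```text
clock: 53.52
tool_pos: [0.4582, 0.0804, 0.0628]
eef_rot: [-0.516, 0.483, 0.516, 0.484]
contact_force: [0.5, -0.5, 3.2]
opening: 0.227
```

Request:
apply_moves --pt "0 0 0" --pt "0 0 0" --pt "0 0 0" --pt "0 0 0" --pt "0 0 0" --pt "0 0 0" --pt "0 0 0" --pt "0 0 0" --roll '[0, 0, 0, 0, 0, 0, 0, 0]' --gripper '[1.5, 1.5, 1.5, 1.5, 1.5, 1.5, 1.5, 1.5]'

```text
clock: 54.18
tool_pos: [0.4583, 0.0788, 0.0628]
eef_rot: [0.516, -0.484, -0.515, -0.484]
contact_force: [0.5, 1.1, 4.2]
opening: 0.228
```

Request:
apply_moves --pt "0 0 0" --pt "0 0 0" --pt "0 0 0" --pt "0 0 0" --pt "0 0 3" --pt "0 0 7" --pt "0 0 11" --pt "0 0 14" --roll '[0, 0, 0, 0, 0, 0, 0, 0]' --gripper '[3, 4, 4, 4, 4, 4, 4, 4]'

```text
clock: 54.85
tool_pos: [0.458, 0.079, 0.2052]
eef_rot: [-0.516, 0.484, 0.516, 0.484]
contact_force: [-0.1, -0.8, -0.7]
opening: 0.45
```

Request:
apply_moves --pt "0 -4 0" --pt "0 -8 0" --pt "0 -12 0" --pt "0 -16 0" --pt "0 -20 0" --pt "0 -24 0" --pt "0 -28 0" --pt "0 -31 0" --roll '[0, 0, 0, 0, 0, 0, 0, 0]' --gripper '[4, 4, 4, 4, 4, 4, 4, 4]'

```text
clock: 55.52
tool_pos: [0.4568, -0.2352, 0.2023]
eef_rot: [-0.515, 0.486, 0.515, 0.484]
contact_force: [1.2, 0.5, -0.2]
opening: 0.455
```

```bash
python3 - <<'E'
from h import *
print(r.get_state()['tool_pos'])
t=snap('top','u_top.png');s=snap('side','u_side.png')
g=cv2.cvtColor(t['image'],cv2.COLOR_RGB2GRAY);h=cv2.cvtColor(s['image'],cv2.COLOR_RGB2GRAY)
# knob: dark blob on the white scale, against the mark
m=(g[246:266,262:322]<35).astype(np.uint8);k,l,st,c=cv2.connectedComponentsWithStats(m)
for i in range(1,k):
    if st[i,4]>8:print('knob?',st[i],c[i]+[262,246],ray(t,*(c[i]+[262,246]),.076).round(4))
m=cv2.imread('pics/a_top.png',0)
for w,im in(('now',g),('start',m)):
    for X in([.5567,.142,.05],[.5683,-.0515,.05]):
        u,v=proj(t,X);print(w,'peg/hole',np.round(blob(im,u,v,5)[:2],2))
for n,q,b0,b in(('top','u_top.png','s_top.png',t),('side','u_side.png','s_side.png',s)):
    d=np.abs(cv2.imread('pics/'+q).astype(int)-cv2.imread('pics/'+b0)).max(2)>22
    k,l,st,c=cv2.connectedComponentsWithStats(d.astype(np.uint8))
    for i in range(1,k):
        X=ray(b,*c[i],.05)
        if st[i,4]>8 and .35<X[0]<.95 and -.15<X[1]<.5:print(n,st[i],c[i].round(1),X.round(3))
# shaker rim in the side view: rows of strongest gradient along the near long wall
for u in range(238,312,6):
    col=h[255:325,u].astype(int);print(u,' '.join('%3d'%k for k in col[::2]))
E
```

```text
[ 0.4567917  -0.23515361  0.20233167]
knob? [13  7  6  7 31] [277.4516129  256.09677419] [0.4574 0.0781 0.076 ]
now peg/hole [256.57 222.64]
now peg/hole [322.12 219.45]
start peg/hole [256.08 222.61]
start peg/hole [321.27 219.53]
top [306 248   9  16 118] [309.9 255.4] [ 0.461 -0.02   0.05 ]
top [274 250   8  16 102] [277.6 256.8] [0.455 0.077 0.05 ]
side [328 192  14  18 198] [334.9 200.6] [ 0.462 -0.023  0.05 ]
side [318 212  15  19 218] [325.2 221.6] [0.455 0.076 0.05 ]
238 135 132 133 135 136 135 135 133 134 132 134 133 133 133 134 134 133 133 134 129 117 107 108 114 113 127 133 132 139 137 123  97  82 113 141
244 135 133 132 133 134 136 134 132 134 134 135 132 136 137 127 110 100 100  88  88  99  95 102  96 101 108 129 132 133 135 139 143 145 138 123
250 135 135 134 135 132 133 133 134 132 125 106  73  62  60  85  84  67  66  67  65  66  83 100  98 102 104 112 127 136 132 133 135 131 129 129
256 132 133 134 135 131 108  79  64  59  57  58  62  72  70  81 105  86  67  65  66  65  67  87 113 111 108 106 105 127 133 135 134 132 131 132
262 135 134 133 133 133 121  78  66  66  63 
[... 551 characters left out ...]
  15  10   4   9   7  41  63  66  66  76 107 109 100  81  75  79  94  73  67  66  63  66  69  92 110 115 112 107 116 132 131
292 133 132 134 134 135 134 131 133 135 123  82  61  65  65  69  72  78  76  84  89 105 110  73  64  66  66  64  67  87 107 102 106 106 117 133
298 131 134 133 134 134 135 135 132 134 130 125  95  66  67  64  98 123 127 127 130 125 125 110  73  64  63  61  63  66  91 104  99  94  94 115
304 134 134 136 134 132 133 133 133 132 135 132 127  90  67  65  74 110 129 127 128 130 127 125 106  66  65  62  64  66  64  85 102 105 103  97
310 122 130 134 135 134 133 134 134 133 134 132 132 123  82  65  61  81 123 127 128 124 119 104  81  70  59  60  66  76  81  82  97 101 104 113
```

```bash
python3 - <<'E'
from h import *
for f in('a_top.png','u_top.png'):
    g=cv2.imread('pics/'+f,0);print(f)
    for v in range(224,280,2):print(v,' '.join('%3d'%k for k in g[v,184:220]))
E
```

```text
a_top.png
224  90  83  80  80  74  77  78  70  76  76  77  79  81  77  74  77  79  87  97  97  83  72  74  83  75  58  62  70  74  79  83  95 100 110 107 107
226  81  80  81  82  91  92  89  82  66  67  79  87  85  75  59  57  56  59  60  66  53  50  65  81  71  47  48  67  79  88  93 104 104 105 110 106
228  84  81  77  73  65  61  62  69  81  85  96 106 105  80  55  45  49  54  56  60  55  57  64  67  61  38  40  67  89  91  94 101 107 103 108 108
230  76  77  85  89  69  63  98 132 146 145 149 153 148 135  96  71  83 103 104 113 108  95  92  89  83  58  46  55  73  82  90 100 104 107 109 105
232  82  77  92 102  81  71 112 143 154 152 154 156 149 136 103  87 116 141 148 149 154 149 143 129 114  83  47  46  66  81  90 101 105 104 109 108
234  87  82  86  86  68  54  82 119 137 146 147 139 123 101  70  88 127 145 151 152 154 150 150 144 119  83  43  44  68  88  97 103 104 108 107 107
236  89  85  85  79  72  57  52  79  99  95  88  78  74  70  79 103 133 142 150 150 154 149 144 122  93  64  47  44  64  78  92  93 104 107 107 107
238  83  88  87  87  91  74  47  56  96 111 105  98 10
[... 6507 characters left out ...]
 122 131 130 130 127 131 125 128 128 126 124 124 127 121 125 121 112  75  56  52  58  74  83  91 105 111 110
272  95  83  79  84  84  76  61  65  89 102 108 106 101  98  98 101  99  96  96  90  87  88  83  80  84  77  64  60  66  69  66  79  91 104 111 112
274  96  84  86  86  82  80  74  69  62  56  60  63  63  62  67  70  61  64  66  70  72  76  75  77  83  85  80  81  78  71  73  82  91 107 111 110
276  99  99  93  92  87  81  80  81  74  70  78  80  78  78  83  83  83  89  93 100  99 102 101  94  96  94  93  88  85  86  81  92  98 103 110 114
278 109 102 103 100 105 101 104  99  96  98 102 100  97  96 101 102 100 106 108 110 112 111 110 108 109 108 104 109 111 111 111 108 110 113 110 111
```

```bash
python3 -c "
from plant import r
print(r.finish_job())"
```

```text
the job is handed in; nothing more can be done
None
```

The job is handed in at about 56 s on the clock. My last checks point to every end condition being met, though the hand-in gave no verdict.

- **Control to off:** I slid the fader back until it met its stop.
- **Tray:** I seated the tray on both pegs.
- **Tipping the shaker:** The arm cannot tilt its wrist here, so I pinched the handle along its long side. I then swivelled the shaker to about 15° in the grip by pressing its back end on the tray's front wall.
- **Shaking out:** I shook the pellets out bay by bay. One of the seven fell on the worktop. After parking the shaker on its mat I picked that pellet up and put it in the far-right bay.
- **Control to the mark:** I drew the fader to the black mark last.

**Last checks**
- **Pellets:** Seven showed at the start. The camera images show seven in the tray: two far left, two near left, two far right and one near right. They lie apart and in one layer, and the shaker's floor looks bare.
- **Tray:** The holes are still on the pegs. Their centres read up to 0.9 pixel (2–3 mm) from the pegs' starting readings, which I put down to the changed appearance.
- **Shaker:** It stands about 7 mm from the mat's centre and is let go. I did not measure its tilt separately.
- **Fader:** The travel puts it at about 0.098 to 0.0995, inside the 0.095 to 0.105 window. The camera reading of the knob agrees with the mark to about 1–2 mm.
- **Disagreement:** The two cameras differ by 3 to 5 mm in absolute position, so I aligned the tray mainly by comparing hole and peg within the same view.

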